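# Clear the jars and put the folding splash screen away

## Robot

A 6-joint arm with a two-finger parallel gripper is mounted at the origin on the work surface. World frame = base frame: x ahead of the robot, y to its left, z up, the work surface at z = 0. Lengths are in m, angles in rad, forces in N, time in s.
With the tool pointing down it reaches from about 0.425 to 0.95 m from the base axis. Payload 14.7 kg.
Tool frame: the origin (TCP) lies on the mounting face of the last link; the fingertips stand 173 mm ahead of it and the grasp point (between the pads) lies bot.grip_point_offset ahead of it (bot.grip_point_offset is the distance from the TCP to the grasp point, in m); z points along the fingers, x is the direction in which the jaws open and shut, and the axes are right-handed (so a half turn about z gives the same grasp; the last joint's range is limited). The gripper opens to 85 mm and grips with 20 to 120 N. Pads are 22 mm wide; open, the fingers measure 114 mm over their backs; the gripper's body (76 mm by 85 mm) begins 54 mm behind the grasp point. The pads swing forward as they close: fully open they stand 13 mm farther back than shut.
Start: joints at [-1.334, 0.48, 1.596, -0, 1.065, -0.047], TCP at [0.182, -0.624, 0.405] pointing down, gripper open.
Joint ranges: [-2.75, 2.75], [-0.82, 2.05], [0.23, 2.67], [-1.56, 4.7], [0.09, 2.69], [-2.92, 2.92]. Speed limits (rad/s): [1.89, 1.89, 2.39, 3.01, 3.01, 3.01].

## Interface

Orientations are given as [roll, pitch, yaw] about the fixed x, y, z axes, in that order (R = Rz(yaw) Ry(pitch) Rx(roll)).
In Python, from cell import bot, imaging gives the robot as it stands. The module is installed in compiled form; this text tells all that it offers.
- The arm moves only by the tool carry_out, never from a script. Its arguments are lists of equal length, an entry for each row: "travel": the shift along the tool's x, y, z in units of 50 mm (1.0 is 50 mm), a list of three; "roll": the turn about the tool's z in units of 8 degrees (1.0 is 8 degrees); "gripper": the closure, from -1 (fully open) to 1 (shut). In form: {"travel": [[tx, ty, tz], ...], "roll": [roll, ...], "gripper": [gripper, ...]}. A call has 1 to 10 rows; each row is the pose to reach, as a shift and turn from the pose commanded when the call began, along the tool's axes at that moment; what a row does not reach only later rows make up. A row lasts 1/8 s, in which the tool goes at most 62.5 mm and 10.7 degrees, less where a joint would pass 70% of its speed; a pose out of reach is approached as far as the arm can. A call with a gripper value outside its range is refused whole. The fingers move at their own pace and stop on an object; "newtons" is the grip in N (left out, the last holds). Time passes only in rows, so rows that repeat a pose let the fingers close. It gives the time, the measured TCP pose, the force and the opening at its end, in the units of the state.
- bot.state(): the state, without advancing time (a new reading comes with each control period).
- imaging.camera(name): name is "scene" or "top" or "wrist"; returns a dict with "img" (384x512x3 uint8, red, green, blue), "K" (3x3 intrinsics, pixels), "view" (4x4, takes a point from world to camera coordinates). Camera axes: x right, y down, z forward; pixel columns grow to the right and rows downward; lengths in m; the calibration is good to about 2 mm. A picture is of the moment at which its call begins. There is no depth.
- bot.sign_off(): hands the job in, once; it reports no verdict.
The state is a dict: "time": time; "qpos": joint angles; "joint_vel": joint speeds; "joint_efforts": joint torques, N m; "eef_pos": TCP position; "tool_rot": TCP orientation; "wrist_force": force on the tool from outside, world axes, zero at the start; "ft_torque": the same for the moment, N m; "finger_gap": finger opening in m.
Only numpy, scipy, OpenCV 4.12 (cv2) and the standard library are available. Lean on these libraries where they do the work, as an engineer would, in place of code of your own. Each camera call takes 0.05 s, during which the arm holds its last target.

## Task

First stand all the squat jars upright on the floor of the long wooden caddy. Then fold up the splash screen one leaf at a time starting from its free end: outer leaf flat against the middle leaf, then those flat against the inner leaf, then the whole stack flat against the carriage; only when all is folded, slide the carriage along its rail all the way to the stop at the other end. Leave the other things on the counter where they are.

Things in the scene. Friction and masses are not known exactly. Their poses are not given: they have to be found in the camera images.
- jar1: one of two to four identical squat white stoneware jars with flat wooden lids fixed on (None when absent), 52 mm across, 48 mm tall, about 0.2 kg, heavy at the base; origin at the centre of its underside, z up through the lid; stands on the counter at the start
- jar2: one of two to four identical squat white stoneware jars with flat wooden lids fixed on (None when absent), 52 mm across, 48 mm tall, about 0.2 kg, heavy at the base; origin at the centre of its underside, z up through the lid; stands on the counter at the start
- jar3: one of two to four identical squat white stoneware jars with flat wooden lids fixed on (None when absent), 52 mm across, 48 mm tall, about 0.2 kg, heavy at the base; origin at the centre of its underside, z up through the lid; stands on the counter at the start
- jar4: one of two to four identical squat white stoneware jars with flat wooden lids fixed on (None when absent), 52 mm across, 48 mm tall, about 0.2 kg, heavy at the base; origin at the centre of its underside, z up through the lid; stands on the counter at the start
- caddy_in (a point): centre of the inner floor of the fixed long narrow open wooden caddy (5 mm above the counter); x along its length. Inside 260 mm long (x) and 60 mm wide (y), walls 5 mm thick, rims 26 mm above the counter, no dividers: it takes four jars in a row. It stands at the left or at the right side
- carriage (a joint): the carriage's slide along its rail, m: 0 at the robot's right (-y) end, 0.30 against the stop at the robot's left (+y) end, where it must finish; slides stiffly (about 5 N) and stays where it is left
- carriage_knob (a point): grip point (87 mm above the counter) on the vertical round knob on top of the carriage, 15 mm across, knob from 65 to 105 mm high, free all round; its y axis is the direction in which the carriage slides (joint value growing). The carriage is 130 mm long in y; folded, the leaves lie along its -x side in a stack reaching about 80 mm from the knob
- inner_leaf (a joint): angle of the inner leaf to the carriage, rad: 0 = folded flat against the carriage, its limit (starts 1.2 to 1.6). Closing turns it anticlockwise seen from above. Stiffest hinge, friction 0.34 N m
- middle_leaf (a joint): angle of the middle leaf to the inner leaf, rad: 0 = folded flat against it, its limit (starts 1.2 to 1.7). Closing turns it clockwise seen from above. Hinge friction 0.14 N m
- outer_leaf (a joint): angle of the outer (free-end) leaf to the middle leaf, rad: 0 = folded flat against it, its limit (starts 1.2 to 1.7). Closing turns it anticlockwise seen from above. Loosest hinge, friction 0.045 N m. All leaves stay where they are left; each is a white upright panel 8 mm thick, standing from 12 to 64 mm above the counter, hinges upright
- inner_hinge (a point): point on the upright hinge axis between carriage and inner leaf, 87 mm above the counter (the metal there ends at 65 mm)
- inner_post (a point): grip point, 87 mm above the counter, on the upright round steel post (13 mm across, free from 65 to 100 mm high, black cap 17 mm across up to 105 mm) at the far end of the inner leaf, 121 mm from the inner hinge; the post is also the hinge axis between the inner and middle leaf
- middle_post (a point): the same kind of grip point and post at the far end of the middle leaf, 121 mm from the inner post; it is also the hinge axis between the middle and outer leaf
- outer_post (a point): the same kind of grip point and post at the free end of the outer leaf, 86 mm from the middle post. When the outer leaf is folded, this post stands about 47 mm from the inner post
- mug: white mug, 80 mm across, 90 mm tall, leave alone; origin at the centre of its underside
- soap: small green soap bottle, 52 mm across, 95 mm tall, leave alone; origin at the centre of its underside
- bowl: white bowl, 96 mm across, 45 mm tall, leave alone; origin at the centre of its underside
- spoon: steel spoon, 150 mm long, lying on the counter, leave alone
- tea_tin: red tin, 70 x 90 x 60 mm tall, leave alone; origin at the centre of its underside
- sponge: yellow sponge, 100 x 65 x 28 mm, lying in a low grey tray (170 x 110 mm, rim 20 mm high) at the side where the caddy is not, leave alone
Not all that is in view belongs to the job. Leave any purple look-alike of the jar3 alone.

How it is judged:
On the way, in this order (a step that is already met when the one before it is completed fails the run):
1. all the jars stand upright in the caddy (x of jar1 in the frame of caddy_in between -0.108 and 0.108 m and y of jar1 in the frame of caddy_in between -0.01 and 0.01 m and z of each of jar1, jar2, jar3, jar4 in the frame of caddy_in below 0.008 m and angle between each of jar1, jar2, jar3, jar4's own z axis and vertical below 0.15 rad and linear speed of each of jar1, jar2, jar3, jar4 below 0.03 m/s and x of jar2 in the frame of caddy_in between -0.108 and 0.108 m and y of jar2 in the frame of caddy_in between -0.01 and 0.01 m and x of jar3 in the frame of caddy_in between -0.108 and 0.108 m and y of jar3 in the frame of caddy_in between -0.01 and 0.01 m and x of jar4 in the frame of caddy_in between -0.108 and 0.108 m and y of jar4 in the frame of caddy_in between -0.01 and 0.01 m), for 0.2 s.
2. the outer leaf is flat against the middle leaf, while the middle and inner leaves are still open (value of joint outer_leaf below 0.12 rad and value of joint each of middle_leaf, inner_leaf above 0.5 rad), for 0.2 s.
3. the middle leaf with the outer one is flat against the inner leaf, which is still open (value of joint each of outer_leaf, middle_leaf below 0.12 rad and value of joint inner_leaf above 0.5 rad), for 0.2 s.
4. all leaves are flat against the carriage (value of joint each of outer_leaf, middle_leaf, inner_leaf below 0.12 rad), for 0.2 s.
5. the carriage, all folded, is at its stop (all of step 4 and value of joint carriage above 0.292 m), for 0.2 s.
At the end, for the whole second after the job is handed in: Every jar stands upright (within 0.15 rad), at rest, on the caddy's inner floor; all three leaves are folded to within 0.12 rad of flat; the carriage is within 8 mm of the stop at the far (+y) end of its rail (all of step 1 and all of step 5); the robot touches nothing.
It fails at once if the carriage is slid along the rail (over 50 mm) while a leaf is still open (over 0.4 rad) (distance of carriage_knob from where it was at the start of the episode above 0.05 m and value of joint any of outer_leaf, middle_leaf, inner_leaf above 0.4 rad).
It fails at once if another thing on the counter is moved more than 40 mm (distance of any of mug, soap, bowl, spoon, tea_tin, sponge from where it was at the start of the episode above 0.04 m).
Of jar1, jar2, jar3, jar4 only 2 to 4 are there at a start; the rules pass over those that are not, and their reading is None.
At some moment in a run one of jar1, jar2, jar3, jar4 may be knocked a few centimetres aside while the robot is not near it.
It also fails if it takes over 210 s, if anything falls off the work surface, if the arm or the gripper's body presses on something with over 40 N, if the wrist force passes 120 N, or if a joint passes its speed limit or range.

## Working session

There is one attempt and no reset: what is moved stays moved. The work goes in short steps, Python scripts to look and compute and a tool call to move; the robot and the scene stay as the last step left them, time stands still between calls to the robot, and variables do not carry over. Pictures are saved under pics/ and viewed, and the job is handed in when it is done.

Besides the shell and the picture viewer there is one more tool, called as name([rows], argument=value, ...), one row to a line, values as JSON. carry_out: Moves the arm, as the interface text tells. Its arguments: {"type":"object","properties":{"travel":{"type":"array"},"roll":{"type":"array"},"gripper":{"type":"array"},"newtons":{"type":"number"}},"required":["travel","roll","gripper"]}

```bash
mkdir -p pics
cat > h.py <<'E'
import numpy as np, cv2
from cell import bot, imaging
def shot(name,fn):
    c=imaging.camera(name); cv2.imwrite('pics/'+fn,cv2.cvtColor(c['img'],cv2.COLOR_RGB2BGR)); np.savez('pics/'+fn[:-4]+'.npz',**c); return c
def ray(c,u,v,z):
    V=c['view'];R=V[:3,:3];t=V[:3,3];o=-R.T@t
    d=R.T@np.linalg.inv(c['K'])@np.array([u,v,1.]); s=(z-o[2])/d[2]; return o+s*d
def proj(c,p):
    q=c['view'][:3,:3]@np.array(p)+c['view'][:3,3]; q=c['K']@q; return q[:2]/q[2]
E
python3 - <<'E'
from h import *
for n in ['scene','top','wrist']:
    c=shot(n,n+'0.png'); V=c['view']; print(n,-V[:3,:3].T@V[:3,3],V[2,:3],c['K'][0,0])
s=bot.state(); print(s, bot.grip_point_offset)
E
```

```text
scene [ 0.97240882 -0.37137642  0.85544977] [-0.41607845  0.40467325 -0.81432075] 351.313394831325
top [ 0.49343163 -0.01319617  0.93596606] [ 0.09394485  0.02995403 -0.99512669] 385.8946551020553
wrist [ 0.26356664 -0.60032187  0.3716229 ] [-0.31496716 -0.09037917 -0.94478955] 303.29790524851944
{'time': 0.15, 'qpos': array([-1.33361529e+00,  4.80651844e-01,  1.59670715e+00,  1.46952770e-05,
        1.06506465e+00, -4.66102343e-02]), 'joint_vel': array([-0.00286087, -0.00122268, -0.00181137,  0.00017489,  0.00116917,
        0.00012414]), 'joint_efforts': array([-7.12332167e-05, -9.51151156e+01, -4.30461574e+01, -9.15338615e-05,
        8.12782499e-03, -2.75699540e-05]), 'eef_pos': array([ 0.18198188, -0.62386109,  0.40425127]), 'tool_rot': array([-3.14154110e+00,  8.29498395e-04, -1.28701216e+00]), 'wrist_force': array([-0.11619751,  0.17710429, -0.56447604]), 'ft_torque': array([ 0.0092126 , -0.02274892,  0.00172397]), 'finger_gap': 0.08524729101398033} 0.1547
```

View pics/scene0.png

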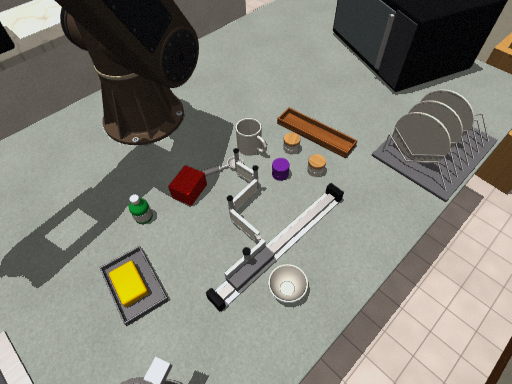

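View pics/top0.png

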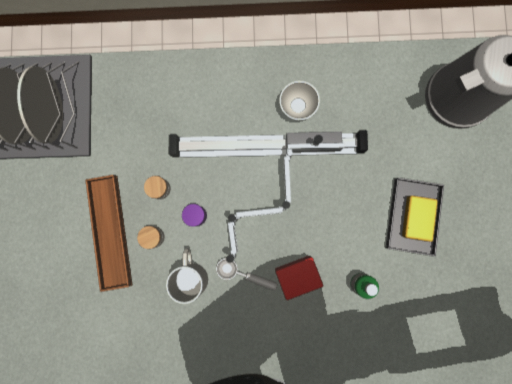

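View pics/wrist0.png

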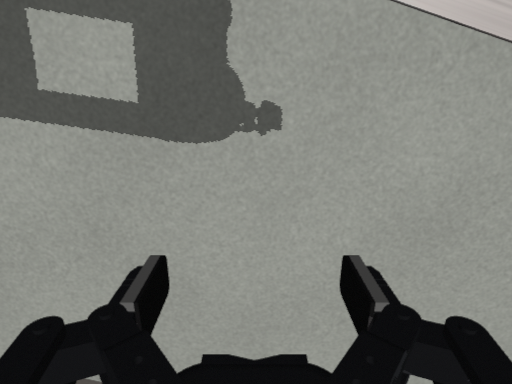

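The scene view and the top view agree. There are two jars with wooden lids, at top-view pixels (155,187) and (148,237), and the purple decoy is at (193,215). The caddy is on the left at (108,232). The carriage knob is at (317,140), and the posts are near (286,205), (231,217) and (229,260). Next I'll measure these points.

```bash
cat >> h.py <<'E'
def jars(c,z=0.048):
    hsv=cv2.cvtColor(c['img'],cv2.COLOR_RGB2HSV)
    m=cv2.inRange(hsv,(8,100,150),(22,220,255)); m=cv2.morphologyEx(m,cv2.MORPH_OPEN,np.ones((3,3)))
    n,l,s,ce=cv2.connectedComponentsWithStats(m)
    return [(ce[i].round(1),s[i,4],ray(c,*ce[i],z).round(4)) for i in range(1,n) if s[i,4]>60]
E
python3 - <<'E'
from h import *
for n in ['top','scene']:
    c=np.load(f'pics/{n}0.npz'); 
    for j in jars(c): print(n,j)
c=np.load('pics/top0.npz'); hsv=cv2.cvtColor(c['img'],cv2.COLOR_RGB2HSV)
# caddy
roi=np.zeros(hsv.shape[:2],np.uint8); roi[165:300,75:140]=1
m=cv2.inRange(hsv,(0,110,30),(20,255,255))*roi
ct=max(cv2.findContours(m,0,2)[0],key=cv2.contourArea); r=cv2.minAreaRect(ct); print(r)
b=cv2.boxPoints(r); P=np.array([ray(c,*p,0.026) for p in b]); print(P.round(4)); print(P.mean(0), [np.linalg.norm(P[i]-P[(i+1)%4]) for i in range(4)])
for nm,u,v,z in [('knob',317,140,.105),('ipost',286,205,.105),('mpost',231,217,.105),('opost',229,260,.105)]: print(nm,ray(c,u,v,z))
for n,b in [('top',(160,120,380,300)),('scene',(190,130,360,320))]:
    c=np.load(f'pics/{n}0.npz'); x0,y0,x1,y1=b
    im=c['img'][y0:y1,x0:x1,::-1]; f=min(800/(x1-x0),600/(y1-y0)); cv2.imwrite(f'pics/{n}0z.png',cv2.resize(im,None,fx=f,fy=f,interpolation=2)); print(f)
E
```

```text
top (array([154.9, 186.6]), np.int32(355), array([0.5939, 0.2367, 0.048 ]))
top (array([104.9, 203.7]), np.int32(254), array([0.5571, 0.3543, 0.048 ]))
top (array([148.2, 237. ]), np.int32(368), array([0.4774, 0.2525, 0.048 ]))
scene (array([505.3,  44.2]), np.int32(191), array([0.7361, 1.2396, 0.048 ]))
scene (array([321.5, 133.5]), np.int32(455), array([0.5308, 0.335 , 0.048 ]))
scene (array([291.6, 138. ]), np.int32(147), array([0.4761, 0.253 , 0.048 ]))
scene (array([316.9, 160.3]), np.int32(172), array([0.5932, 0.2374, 0.048 ]))
((107.93795013427734, 232.44082641601562), (113.02671813964844, 31.524276733398438), 82.303955078125)
[[0.6208 0.4134 0.026 ]
 [0.6288 0.3373 0.026 ]
 [0.3634 0.2993 0.026 ]
 [0.3551 0.3732 0.026 ]]
[0.49201527 0.35579004 0.026     ] [np.float64(0.07652885594928173), np.float64(0.26814485645527003), np.float64(0.07436242396469579), np.float64(0.2686604453253252)]
knob [ 0.67952253 -0.13559924  0.105     ]
ipost [ 0.53964698 -0.06351742  0.105     ]
mpost [0.51694646 0.05547994 0.105     ]
opost [0.42556669 0.0615933  0.105     ]
3.3333333333333335
3.1578947368421053
```

View pics/top0z.png

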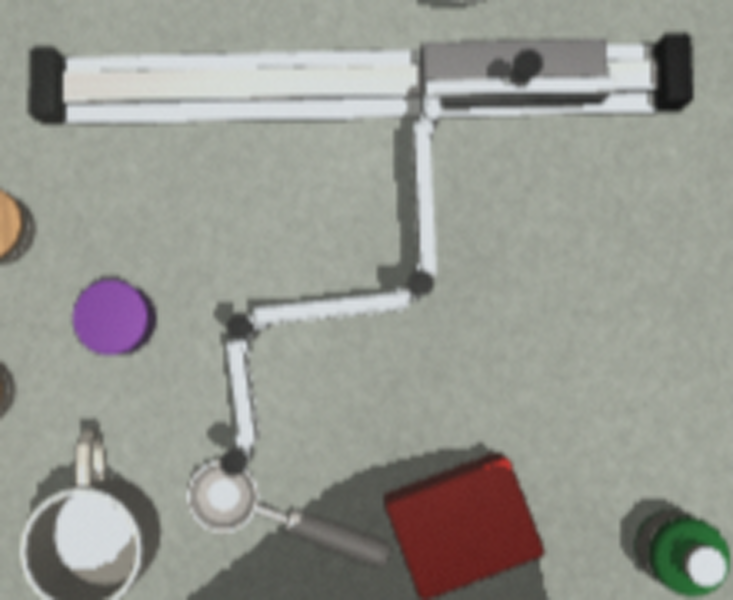

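View pics/scene0z.png

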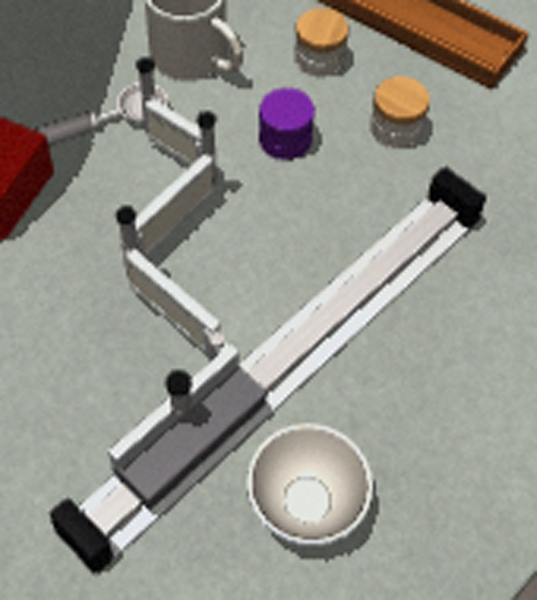

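Run:
```python
from h import *
c=np.load('pics/top0.npz'); cv2.imwrite('pics/cad.png',cv2.resize(c['img'][165:305,75:215,::-1],None,fx=4.2,fy=4.2,interpolation=2))
c=np.load('pics/scene0.npz'); cv2.imwrite('pics/cads.png',cv2.resize(c['img'][95:185,260:380,::-1],None,fx=6,fy=6,interpolation=2))
```

```text
(no output)
```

View pics/cad.png

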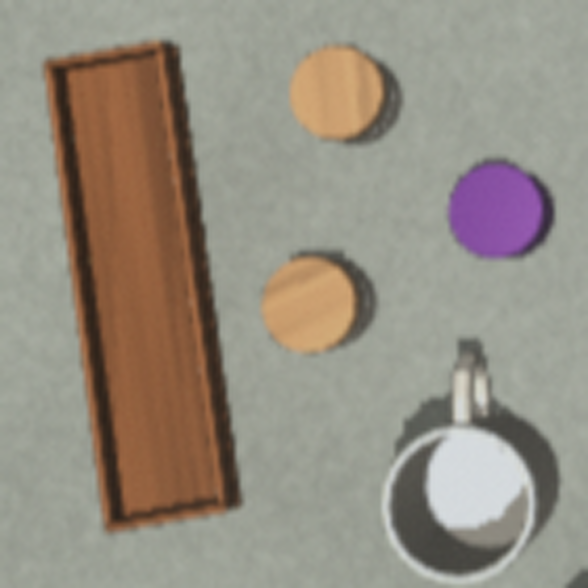

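View pics/cads.png

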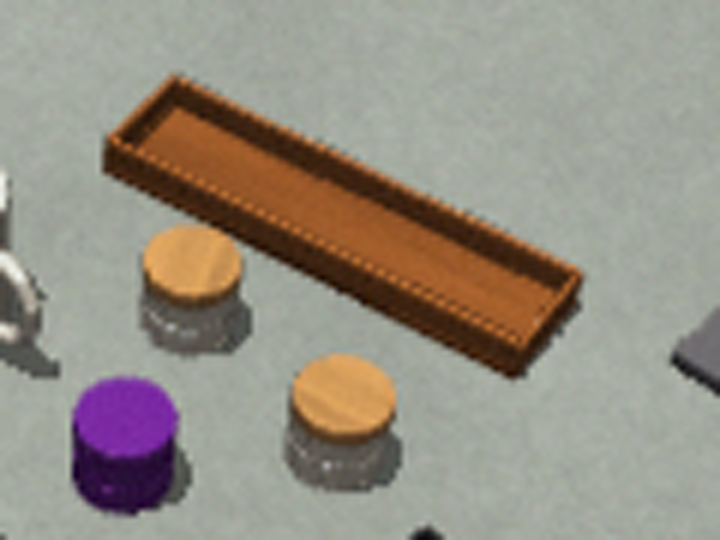

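Run:
```python
from h import *
def rep(P):
    P=np.array(P);print(P.round(4).tolist(),P.mean(0).round(4),[np.linalg.norm(P[i]-P[(i+1)%4]).round(4) for i in range(4)], [np.arctan2(*(P[a]-P[b])[[1,0]]).round(4) for a,b in((0,3),(1,2))])
c=np.load('pics/top0.npz'); rep([ray(c,75+u/4.2-.4,165+v/4.2-.4,.026) for u,v in((44,65),(165,42),(229,508),(106,532))])
c2=np.load('pics/scene0.npz'); rep([ray(c2,260+u/6-.4,95+v/6-.4,.026) for u,v in((582,274),(517,350),(106,142),(176,76))])
# posts by two views
def tri(a,b):
    A=[];
    for c,(u,v) in((c_,a),(s_,b)):
        Pm=c['K']@c['view'][:3]; A+= [u*Pm[2]-Pm[0], v*Pm[2]-Pm[1]]
    X=np.linalg.svd(np.array(A))[2][-1]; return X[:3]/X[3]
c_,s_=c,c2
for n,a,b in [('knob',(527,65),(178,380)),('ip',(421,283),(126,213)),('mp',(240,326),(206,118)),('op',(234,461),(146,64))]:
    a=(160+a[0]/3.333-.35,120+a[1]/3.333-.35); b=(190+b[0]/3.158-.35,130+b[1]/3.158-.35)
    print(n,tri(a,b).round(4),ray(c,*a,.105).round(4),ray(c2,*b,.105).round(4))
u=(160+427/3.333-.35,120+118/3.333-.35); print('ihinge',ray(c,*u,.065))
```

```text
[[0.617, 0.4125, 0.026], [0.6283, 0.3424, 0.026], [0.3652, 0.3041, 0.026], [0.3535, 0.3733, 0.026]] [0.491  0.3581 0.026 ] [np.float64(0.071), np.float64(0.2658), np.float64(0.0702), np.float64(0.2664)] [np.float64(0.1476), np.float64(0.1446)]
[[0.6194, 0.4101, 0.026], [0.6279, 0.3413, 0.026], [0.365, 0.3049, 0.026], [0.3557, 0.3743, 0.026]] [0.492  0.3577 0.026 ] [np.float64(0.0693), np.float64(0.2654), np.float64(0.07), np.float64(0.2661)] [np.float64(0.1351), np.float64(0.1375)]
knob [ 0.6808 -0.1374  0.1063] [ 0.6813 -0.1373  0.105 ] [ 0.68   -0.1374  0.105 ]
ip [ 0.5404 -0.0635  0.1067] [ 0.5406 -0.0635  0.105 ] [ 0.5394 -0.0629  0.105 ]
mp [0.5156 0.0535 0.1079] [0.5159 0.0541 0.105 ] [0.5136 0.0548 0.105 ]
op [0.4301 0.0597 0.1069] [0.4298 0.0597 0.105 ] [0.4289 0.061  0.105 ]
ihinge [ 0.65573402 -0.07375606  0.065     ]
```

The rim corners, cap heights and post spacings from both views match the given sizes: the caddy measures 70 x 266 mm and the posts are 120 and 86 mm apart. The caddy centre is (0.4915, 0.358) with a yaw of about 0.141. Jar A is at (0.594, 0.237) and jar B at (0.477, 0.2525). I'll move with the jaws along the caddy's length.

```bash
cat >> h.py <<'E'
from scipy.spatial.transform import Rotation as Ro
def plan(*tg):
    """tg: list of (x,y,z of grasp point, yaw) -> units from the present pose"""
    s=bot.state(); R=Ro.from_euler('xyz',s['tool_rot']).as_matrix(); p=np.array(s['eef_pos']); y0=s['tool_rot'][2]
    print('t',round(s['time'],2),'grasp pt',(p+R[:,2]*bot.grip_point_offset).round(4),'rot',np.round(s['tool_rot'],4),'gap',round(s['finger_gap'],4),'F',np.round(s['wrist_force'],1),'q',np.round(s['qpos'],2))
    for x,y,z,yaw in tg:
        d=R.T@(np.array([x,y,z+bot.grip_point_offset])-p)/0.05
        dy=(yaw-y0+np.pi)%(2*np.pi)-np.pi
        print('  travel',d.round(3).tolist(),'roll',round(-np.degrees(dy)/8,3))
E
python3 - <<'E'
from h import *
plan((.5,-.3,.24,-.5),(.594,.237,.15,.141))
E
```

```text
t 0.15 grasp pt [ 0.182  -0.6237  0.2496] rot [-3.1415e+00  8.0000e-04 -1.2870e+00] gap 0.0852 F [-0.1  0.2 -0.6] q [-1.33  0.48  1.6   0.    1.07 -0.05]
  travel [-4.437, -7.92, 0.195] roll -5.637
  travel [-14.22, -12.731, 2.003] roll -10.227
```

carry_out([
  [-4.44,-7.92,0.2],
  [-4.44,-7.92,0.2],
  [-4.44,-7.92,0.2],
  [-4.44,-7.92,0.2],
  [-4.44,-7.92,0.2],
  [-4.44,-7.92,0.2],
  [-4.44,-7.92,0.2],
  [-4.44,-7.92,0.2],
], roll=[-5.64,-5.64,-5.64,-5.64,-5.64,-5.64,-5.64,-5.64], gripper=[-1,-1,-1,-1,-1,-1,-1,-1])

```text
time: 1.15
eef_pos: [0.502, -0.2973, 0.3945]
tool_rot: [-3.141, 0.0, -0.496]
wrist_force: [0.7, -0.2, 0.5]
finger_gap: 0.0856
```

Run:
```python
from h import *
plan((.594,.237,.15,.141))
```

```text
t 1.15 grasp pt [ 0.502  -0.2972  0.2398] rot [-3.1411e+00  2.0000e-04 -4.9640e-01] gap 0.0856 F [ 0.7 -0.2  0.5] q [-0.59  0.4   1.76  0.    0.98 -0.09]
  travel [-3.47, -10.272, 1.8] roll -4.565
```

carry_out([
  [-3.45,-10.3,1.8],
  [-3.45,-10.3,1.8],
  [-3.45,-10.3,1.8],
  [-3.45,-10.3,1.8],
  [-3.45,-10.3,1.8],
  [-3.45,-10.3,1.8],
  [-3.45,-10.3,1.8],
  [-3.45,-10.3,1.8],
  [-3.45,-10.3,1.8],
  [-3.45,-10.3,1.8],
], roll=[-4.57,-4.57,-4.57,-4.57,-4.57,-4.57,-4.57,-4.57,-4.57,-4.57], gripper=[-1,-1,-1,-1,-1,-1,-1,-1,-1,-1])

```text
time: 2.4
eef_pos: [0.5954, 0.2374, 0.3037]
tool_rot: [-3.141, 0.001, 0.142]
wrist_force: [-0.4, -0.6, -0.5]
finger_gap: 0.0857
```

Run:
```python
from h import *
for n in ['top','wrist']:
    c=shot(n,n+'1.png')
    for j in jars(c): print(n,j)
plan((.594,.237,.03,.141))
```

```text
top (array([161.8, 185.3]), np.int32(89), array([0.5966, 0.2205, 0.048 ]))
wrist (array([141.9,   2.9]), np.int32(165), array([0.5051, 0.3609, 0.048 ]))
wrist (array([255.7,  52.5]), np.int32(293), array([0.5812, 0.3425, 0.048 ]))
wrist (array([252.4,  61.6]), np.int32(243), array([0.5798, 0.3366, 0.048 ]))
wrist (array([253.1, 221.8]), np.int32(554), array([0.5967, 0.2194, 0.048 ]))
t 2.5 grasp pt [0.595  0.2345 0.1495] rot [3.1412e+00 9.0000e-04 1.3940e-01] gap 0.0855 F [-0.6 -1.   0. ] q [ 0.33  0.57  1.71 -0.    0.86  0.19]
  travel [-0.014, -0.053, 2.391] roll -0.012
```

View pics/wrist1.png

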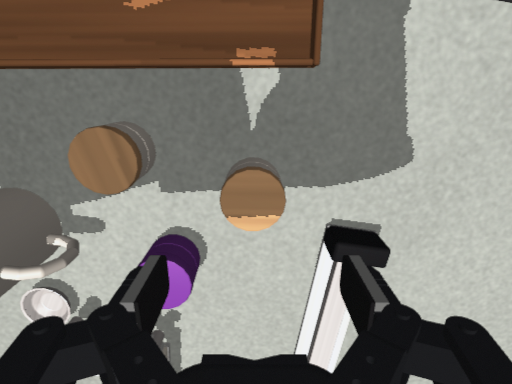

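The wrist view shows jar A's lid half in shadow, centred at about (252,199), and jar B at (104,160). I'll check the lid ray before going down.

Run:
```python
from h import *
c=np.load('pics/wrist1.npz')
for p in((252.5,199),(104,160)): print(ray(c,*p,.048))
plan((.594,.237,.03,.141))
```

```text
[0.59359824 0.23869527 0.048     ]
[0.47897201 0.25386442 0.048     ]
t 2.5 grasp pt [0.595  0.2345 0.1495] rot [3.1412e+00 9.0000e-04 1.3940e-01] gap 0.0855 F [-0.6 -1.   0. ] q [ 0.33  0.57  1.71 -0.    0.86  0.19]
  travel [-0.014, -0.053, 2.391] roll -0.012
```

carry_out([
  [-0.02,-0.05,1.2],
  [-0.02,-0.05,2.0],
  [-0.02,-0.05,2.4],
  [-0.02,-0.05,2.4],
  [-0.02,-0.05,2.4],
  [-0.02,-0.05,2.4],
  [-0.02,-0.05,2.4],
  [-0.02,-0.05,2.4],
  [-0.02,-0.05,2.4],
  [-0.02,-0.05,2.4],
], roll=[0,0,0,0,0,0,0,0,0,0], gripper=[-1,-1,-1,-1,1,1,1,1,1,1], newtons=30)

```text
time: 3.75
eef_pos: [0.5945, 0.2372, 0.1865]
tool_rot: [-3.141, -0.002, 0.139]
wrist_force: [-0.8, -1.8, 9.4]
finger_gap: 0.0512
```

Run:
```python
from h import *
plan((.594,.237,.10,.141),(.5509,.3664,.10,.141),(.5509,.3664,.038,.141))
```

```text
t 3.75 grasp pt [0.5949 0.2373 0.0318] rot [-3.1413e+00 -2.3000e-03  1.3870e-01] gap 0.0512 F [-0.8 -1.8  9.4] q [ 0.33  0.73  1.77 -0.    0.64  0.19]
  travel [-0.008, 0.002, -1.365] roll -0.016
  travel [-0.503, -2.681, -1.365] roll -0.016
  travel [-0.506, -2.68, -0.125] roll -0.016
```

Held: the gap is 51 mm. Now I'll lift, carry it over and lower it.

carry_out([
  [0,0,-0.8],
  [0,0,-1.35],
  [-0.25,-1.2,-1.35],
  [-0.51,-2.4,-1.35],
  [-0.51,-2.68,-1.35],
  [-0.51,-2.68,-1.35],
  [-0.51,-2.68,-1.35],
  [-0.51,-2.68,-0.8],
  [-0.51,-2.68,-0.4],
  [-0.51,-2.68,-0.4],
], roll=[0,0,0,0,0,0,0,0,0,0], gripper=[1,1,1,1,1,1,1,1,1,1])

```text
time: 5.0
eef_pos: [0.5499, 0.365, 0.203]
tool_rot: [3.14, 0.003, 0.137]
wrist_force: [-0.1, 0.2, -2.0]
finger_gap: 0.0514
```

Run:
```python
from h import *
c=shot('scene','scene2.png'); cv2.imwrite('pics/s2z.png',cv2.resize(c['img'][75:195,240:400,::-1],None,fx=4.5,fy=4.5,interpolation=2))
plan((.5509,.3664,.038,.141))
```

```text
t 5.05 grasp pt [0.5501 0.3654 0.0494] rot [3.1409e+00 1.5000e-03 1.3770e-01] gap 0.0512 F [ 0.4 -0.4 -1.5] q [ 0.54  0.73  1.71 -0.    0.7   0.4 ]
  travel [0.015, -0.016, 0.228] roll -0.023
```

View pics/s2z.png

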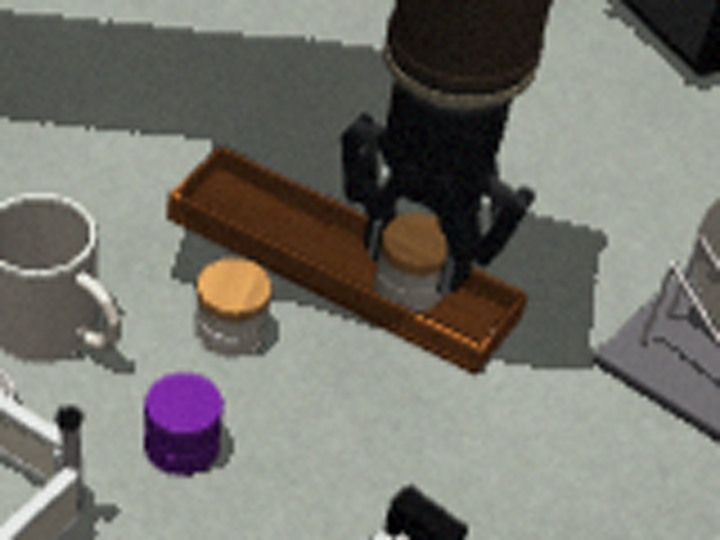

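The jar is over the caddy, between its walls and centred. Now I'll lower it, open and retreat.

carry_out([
  [0.02,-0.02,0.15],
  [0.02,-0.02,0.24],
  [0.02,-0.02,0.25],
  [0.02,-0.02,0.25],
  [0.02,-0.02,0.25],
  [0.02,-0.02,0.25],
  [0.02,-0.02,0.25],
  [0.02,-0.02,-0.5],
  [0.02,-0.02,-1.5],
  [0.02,-0.02,-1.9],
], roll=[0,0,0,0,0,0,0,0,0,0], gripper=[1,1,1,-1,-1,-1,-1,-1,-1,-1])

```text
time: 6.3
eef_pos: [0.5516, 0.3678, 0.3027]
tool_rot: [-3.14, -0.003, 0.139]
wrist_force: [-0.3, -0.7, -0.9]
finger_gap: 0.0857
```

Run:
```python
from h import *
c=shot('scene','scene3.png'); cv2.imwrite('pics/s3z.png',cv2.resize(c['img'][75:195,240:400,::-1],None,fx=4.5,fy=4.5,interpolation=2))
for j in jars(c): print(j)
plan((.477,.2525,.14,.141))
```

```text
(array([505.3,  44.2]), np.int32(190), array([0.7362, 1.2394, 0.048 ]))
(array([291.6, 138. ]), np.int32(147), array([0.4761, 0.253 , 0.048 ]))
t 6.35 grasp pt [0.5525 0.3683 0.1494] rot [-3.1396 -0.0046  0.1386] gap 0.0858 F [1.5 2.1 2.3] q [0.54 0.6  1.66 0.   0.88 0.4 ]
  travel [-1.803, 2.079, 0.176] roll -0.017
```

View pics/s3z.png

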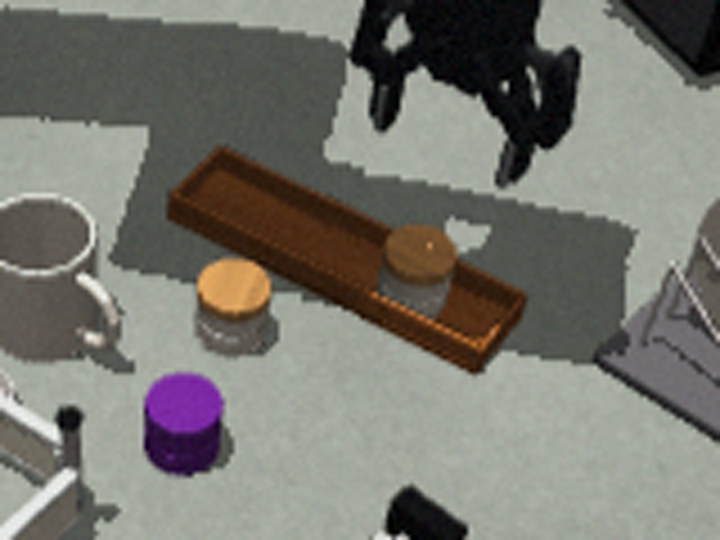

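Jar A stands upright in the caddy with its lid at zoom (419,255). Jar B hasn't moved, and its lid is at scene pixel (291.6,138). Next is jar B.

carry_out([
  [-0.9,1.0,0],
  [-1.8,2.08,0.2],
  [-1.8,2.08,0.2],
  [-1.8,2.08,0.2],
  [-1.8,2.08,0.2],
  [-1.8,2.08,0.8],
  [-1.8,2.08,1.6],
  [-1.8,2.08,1.6],
  [-1.8,2.08,1.6],
], roll=[0,0,0,0,0,0,0,0,0], gripper=[-1,-1,-1,-1,-1,-1,-1,-1,-1])

```text
time: 7.48
eef_pos: [0.4769, 0.2526, 0.2205]
tool_rot: [-3.141, -0.001, 0.139]
wrist_force: [0.6, 0.6, 1.0]
finger_gap: 0.0853
```

Run:
```python
from h import *
c=shot('wrist','w4.png');shot('scene','s4.png')
plan((.477,.2525,.03,.141))
```

```text
t 7.58 grasp pt [0.4773 0.2526 0.0663] rot [-3.141e+00 -2.000e-03  1.389e-01] gap 0.0855 F [-0.1 -0.9  0.2] q [0.43 0.59 2.   0.   0.55 0.29]
  travel [-0.001, 0.0, 0.727] roll -0.015
```

View pics/w4.png

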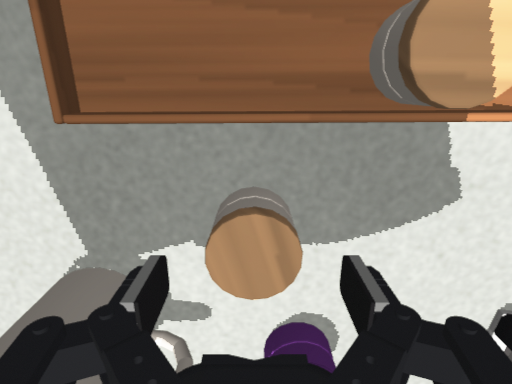

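Jar B's lid is at (254,253), centred between the fingers. I'll lower and grip.

carry_out([
  [0,0,0.4],
  [0,0,0.72],
  [0,0,0.72],
  [0,0,0.72],
  [0,0,0.72],
  [0,0,0.72],
  [0,0,0.72],
  [0,0,0.72],
  [0,0,0],
  [0,0,-0.65],
], roll=[0,0,0,0,0,0,0,0,0,0], gripper=[-1,-1,-1,1,1,1,1,1,1,1])

```text
time: 8.82
eef_pos: [0.4761, 0.2519, 0.2532]
tool_rot: [3.141, 0.0, 0.139]
wrist_force: [0.2, -0.3, -1.6]
finger_gap: 0.0514
```

Run:
```python
from h import *
plan((.4321,.3496,.10,.141),(.4321,.3496,.038,.141))
```

```text
t 8.82 grasp pt [0.4761 0.2518 0.0985] rot [3.1414e+00 4.0000e-04 1.3860e-01] gap 0.0514 F [ 0.2 -0.3 -1.6] q [ 0.43  0.53  1.98 -0.    0.63  0.29]
  travel [-0.602, -2.058, -0.029] roll -0.018
  travel [-0.602, -2.058, 1.211] roll -0.018
```

carry_out([
  [-0.3,-1.0,0],
  [-0.6,-2.06,0],
  [-0.6,-2.06,0],
  [-0.6,-2.06,0],
  [-0.6,-2.06,0.6],
  [-0.6,-2.06,1.0],
  [-0.6,-2.06,1.0],
], roll=[0,0,0,0,0,0,0], gripper=[1,1,1,1,1,1,1])

```text
time: 9.7
eef_pos: [0.4323, 0.3484, 0.2011]
tool_rot: [3.14, 0.003, 0.137]
wrist_force: [-0.6, 0.6, -0.6]
finger_gap: 0.0513
```

Run:
```python
from h import *
c=shot('scene','scene5.png'); cv2.imwrite('pics/s5z.png',cv2.resize(c['img'][75:195,240:400,::-1],None,fx=4.5,fy=4.5,interpolation=2))
plan((.4321,.3496,.038,.141))
```

```text
t 9.75 grasp pt [0.4325 0.3487 0.0473] rot [3.1409e+00 1.2000e-03 1.3720e-01] gap 0.0515 F [ 0.8  0.1 -0.9] q [ 0.62  0.63  1.97 -0.    0.54  0.49]
  travel [-0.008, -0.017, 0.187] roll -0.027
```

View pics/s5z.png

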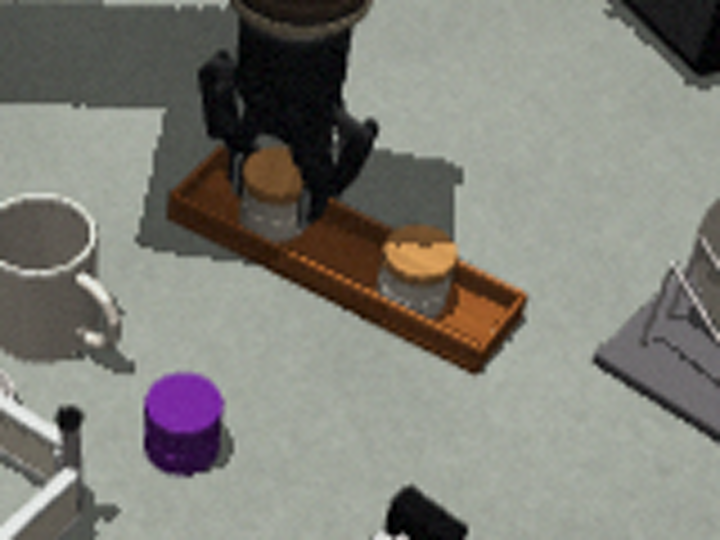

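Jar B is inside the walls. Now I'll lower it, release and rise.

carry_out([
  [0,-0.02,0.1],
  [0,-0.02,0.2],
  [0,-0.02,0.21],
  [0,-0.02,0.21],
  [0,-0.02,0.21],
  [0,-0.02,0.21],
  [0,-0.02,0.21],
  [0,-0.02,-0.5],
  [0,-0.02,-1.5],
  [0,-0.02,-2.5],
], roll=[0,0,0,0,0,0,0,0,0,0], gripper=[1,1,1,-1,-1,-1,-1,-1,-1,-1])

```text
time: 11.0
eef_pos: [0.432, 0.3507, 0.3286]
tool_rot: [3.141, 0.0, 0.139]
wrist_force: [-0.5, 0.5, 0.1]
finger_gap: 0.0852
```

Run:
```python
from h import *
c=shot('scene','scene6.png'); cv2.imwrite('pics/s6z.png',cv2.resize(c['img'][75:195,240:400,::-1],None,fx=4.5,fy=4.5,interpolation=2))
t=shot('top','top6.png')
for n,cc in(('s',c),('t',t)):
  for j in jars(cc,.053): print(n,j, )
plan((.43,.06,.087+.1,0))
```

```text
s (array([505.2,  44.3]), np.int32(190), array([0.7376, 1.2287, 0.053 ]))
s (array([332.9, 131. ]), np.int32(116), array([0.5526, 0.3649, 0.053 ]))
s (array([344.9, 145.3]), np.int32(72), array([0.6179, 0.3416, 0.053 ]))
t (array([ 99.4, 205. ]), np.int32(318), array([0.5541, 0.3652, 0.053 ]))
t 11.1 grasp pt [0.4343 0.3524 0.1775] rot [-3.138  -0.0068  0.1386] gap 0.0852 F [ 0.8  0.3 -0.1] q [0.63 0.44 1.88 0.   0.81 0.49]
  travel [-0.872, 5.768, -0.216] roll 0.993
```

View pics/s6z.png

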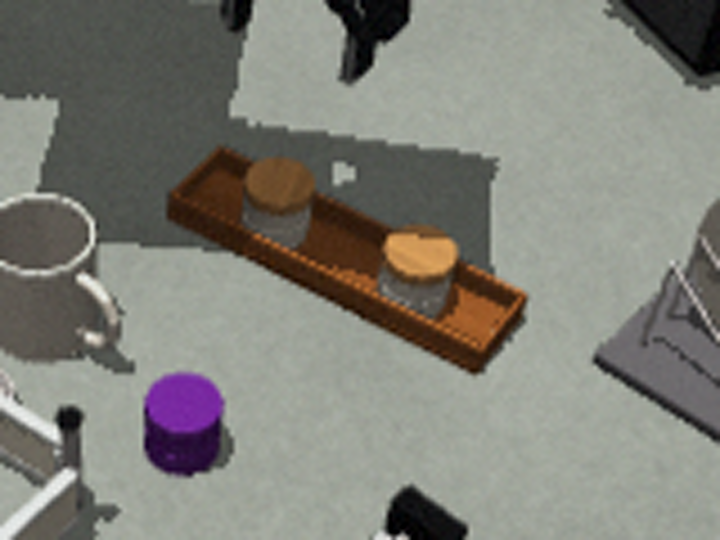

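View pics/top6.png

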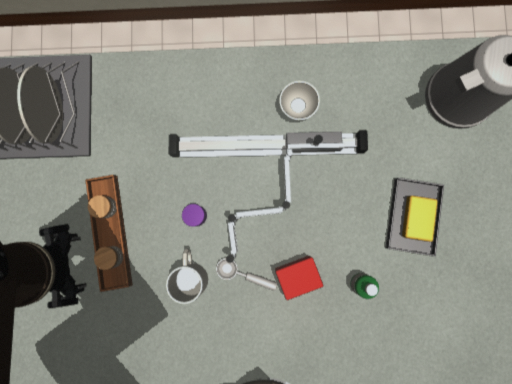

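Both jars stand in the caddy on the floor, with lid A at top pixel (99,205) and lid B at (106,258). No other jar is in view.

Next is the outer leaf. I'll cage the outer post loosely with the jaws along the arc tangent and sweep it anticlockwise about the middle post. From the triangle with sides 121, 86 and 47 mm, the folded outer direction stops 17.7° short of the post line.

Run:
```python
from h import *
plan((.432,.060,.18,-1.64))
t=np.load('pics/top6.npz')
cv2.imwrite('pics/t6z.png',cv2.resize(t['img'][120:300,160:380,::-1],None,fx=3.333,fy=3.333,interpolation=2))
for p in((185,283,.09),(187,250,.07)): print(ray(t,*p))
```

```text
t 11.1 grasp pt [0.4343 0.3524 0.1775] rot [-3.138  -0.0068  0.1386] gap 0.0852 F [ 0.8  0.3 -0.1] q [0.63 0.44 1.88 0.   0.81 0.49]
  travel [-0.833, 5.774, -0.076] roll 12.739
[0.37724048 0.15944123 0.09      ]
[0.44686799 0.15837937 0.07      ]
```

View pics/t6z.png

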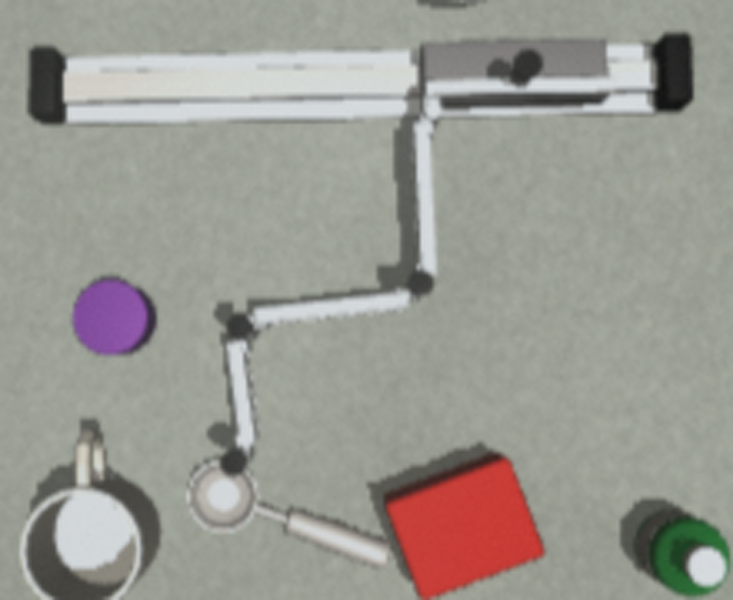

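carry_out([
  [-0.3,1.0,-0.1],
  [-0.6,2.0,-0.1],
  [-0.83,3.0,-0.1],
  [-0.83,4.0,-0.1],
  [-0.83,5.0,-0.1],
  [-0.83,5.5,-0.1],
  [-0.83,5.77,-0.1],
  [-0.83,5.77,-0.1],
  [-0.83,5.77,-0.1],
  [-0.83,5.77,-0.1],
], roll=[1.3,2.6,3.9,5.2,6.5,7.8,9.1,10.4,11.7,12.74], gripper=[0,0,0,0,0,0,0,0,0,0])

```text
time: 12.35
eef_pos: [0.4308, 0.0592, 0.3319]
tool_rot: [3.141, -0.0, -1.646]
wrist_force: [1.0, -0.3, -0.2]
finger_gap: 0.0427
```

Run:
```python
from h import *
shot('wrist','w7.png')
plan((.4299,.060,.087,-1.64))
```

```text
t 12.4 grasp pt [0.4307 0.0593 0.1772] rot [ 3.1412 -0.     -1.6529] gap 0.0429 F [ 0.9 -0.5  0.8] q [0.07 0.29 2.15 0.   0.71 1.72]
  travel [-0.013, 0.018, 1.805] roll -0.092
```

View pics/w7.png

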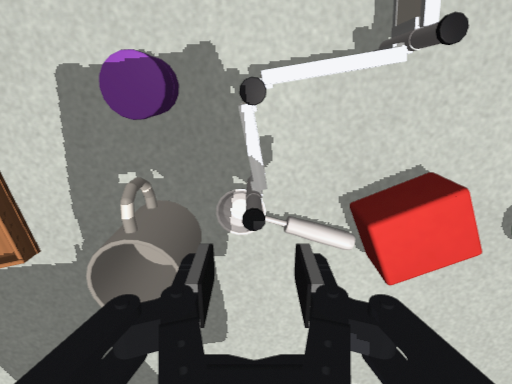

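The outer post cap is at (253,218), between the fingers, and the middle post cap is at (253,91). I'll check the rays, then go down and close to a loose cage.

```bash
cat >> h.py <<'E'
def arc(c,r,th,ahead,z,jaw,sgn):
    """th list of leaf angles (deg); tangent dir = th+sgn*90; grasp centre 'ahead' m ahead of post on the tangent; tool yaw = tangent angle + jaw(0 or 180)"""
    tg=[]
    for t in th:
        a=np.radians(t); tn=a+sgn*np.pi/2
        p=np.array(c)+r*np.array([np.cos(a),np.sin(a)])+ahead*np.array([np.cos(tn),np.sin(tn)])
        tg.append((p[0],p[1],z,tn+np.radians(jaw)))
    plan(*tg)
E
python3 - <<'E'
from h import *
c=np.load('pics/wrist7.npz') if 0 else np.load('pics/w7.npz')
for p in((253.5,218),(253,91)): print(ray(c,*p,.105))
E
```

```text
[0.43101793 0.05947676 0.105     ]
[0.51457454 0.05342656 0.105     ]
```

carry_out([
  [-0.01,0.02,1.0],
  [-0.01,0.02,1.8],
  [-0.01,0.02,1.8],
  [-0.01,0.02,1.8],
  [-0.01,0.02,1.8],
  [-0.01,0.02,1.8],
], roll=[0,0,0,0,0,0], gripper=[0,0,0,0.55,0.55,0.55], newtons=20)

```text
time: 13.15
eef_pos: [0.4303, 0.0599, 0.2433]
tool_rot: [-3.14, 0.0, -1.64]
wrist_force: [0.6, 0.9, 0.8]
finger_gap: 0.0192
```

Run:
```python
from h import *
arc((.515,.054),.086,[186,196,206,216,226,236,246,256,266,270],.003,.087,0,1)
```

```text
t 13.15 grasp pt [0.4307 0.06   0.0886] rot [-3.1395e+00  3.0000e-04 -1.6400e+00] gap 0.0192 F [0.6 0.9 0.8] q [0.07 0.46 2.22 0.   0.46 1.71]
  travel [0.358, -0.013, 0.032] roll -1.246
  travel [0.645, -0.101, 0.032] roll -2.496
  travel [0.912, -0.237, 0.032] roll -3.746
  travel [1.152, -0.417, 0.032] roll -4.996
  travel [1.357, -0.637, 0.033] roll -6.246
  travel [1.52, -0.888, 0.033] roll -7.496
  travel [1.638, -1.164, 0.034] roll -8.746
  travel [1.705, -1.456, 0.034] roll -9.996
  travel [1.721, -1.756, 0.035] roll -11.246
  travel [1.713, -1.876, 0.035] roll -11.746
```

carry_out([
  [0.36,-0.01,0.02],
  [0.64,-0.1,0.02],
  [0.91,-0.24,0.02],
  [1.15,-0.42,0.02],
  [1.36,-0.64,0.02],
  [1.52,-0.89,0.02],
  [1.64,-1.16,0.02],
  [1.7,-1.46,0.02],
  [1.72,-1.76,0.02],
  [1.72,-1.76,0.02],
], roll=[-1.25,-2.5,-3.75,-5,-6.25,-7.5,-8.75,-10,-11.25,-11.25], gripper=[0.55,0.55,0.55,0.55,0.55,0.55,0.55,0.55,0.55,0.55])

```text
time: 14.4
eef_pos: [0.5124, -0.0321, 0.2417]
tool_rot: [3.142, -0.001, -0.069]
wrist_force: [-0.4, 0.3, -0.3]
finger_gap: 0.0188
```

```bash
cat >> h.py <<'E'
def zoom(c,fn,x0,y0,x1,y1):
    f=min(800/(x1-x0),600/(y1-y0)); cv2.imwrite('pics/'+fn,cv2.resize(c['img'][y0:y1,x0:x1,::-1],None,fx=f,fy=f,interpolation=2)); print('zoom f',round(f,3),'off',x0,y0)
E
python3 - <<'E'
from h import *
plan()
zoom(shot('scene','s8.png'),'s8z.png',190,130,360,300)
E
```

```text
t 14.4 grasp pt [ 0.5125 -0.0321  0.087 ] rot [ 3.1415e+00 -1.0000e-03 -6.8600e-02] gap 0.0188 F [-0.4  0.3 -0.3] q [-0.12  0.53  2.05 -0.    0.56 -0.05]
zoom f 3.529 off 190 130
```

View pics/s8z.png

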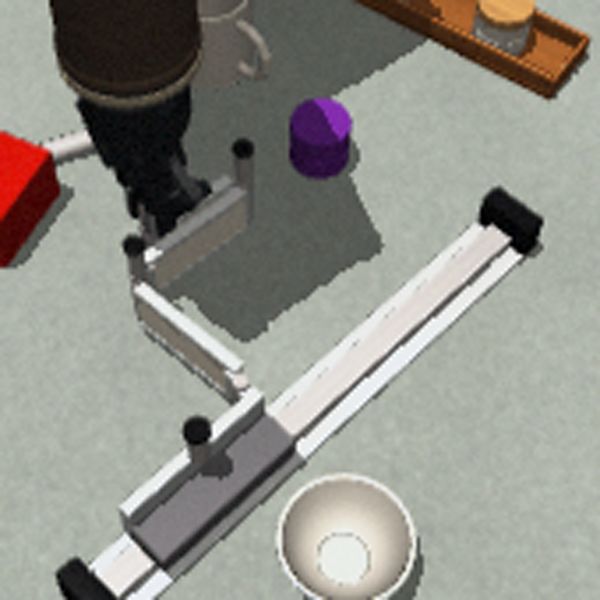

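The outer leaf has swung up against the middle leaf. I'll nudge it a few mm further, rise and measure.

carry_out([
  [0.04,0,0],
  [0.08,0,0],
  [0.08,0,0],
  [0,0,0],
  [0,0,0],
  [0,0,0],
  [0,0,-1.0],
  [0,0,-2.0],
  [0,0,-3.0],
  [0,0,-3.0],
], roll=[0,0,0,0,0,0,0,0,0,0], gripper=[0.55,0.55,0.55,0.55,0,0,0,0,0,0])

```text
time: 15.7
eef_pos: [0.5129, -0.0321, 0.3949]
tool_rot: [3.141, -0.007, -0.07]
wrist_force: [0.2, 0.1, -0.1]
finger_gap: 0.0426
```

Run:
```python
from h import *
plan()
zoom(shot('scene','s9.png'),'s9z.png',190,130,360,300)
shot('wrist','w9.png')
```

```text
t 15.7 grasp pt [ 0.514  -0.0323  0.2402] rot [ 3.1412 -0.0069 -0.0697] gap 0.0426 F [ 0.2  0.1 -0.1] q [-0.12  0.3   1.92 -0.    0.92 -0.05]
zoom f 3.529 off 190 130
```

View pics/w9.png

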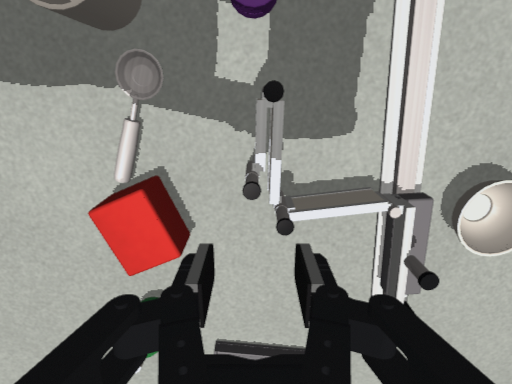

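View pics/s9z.png

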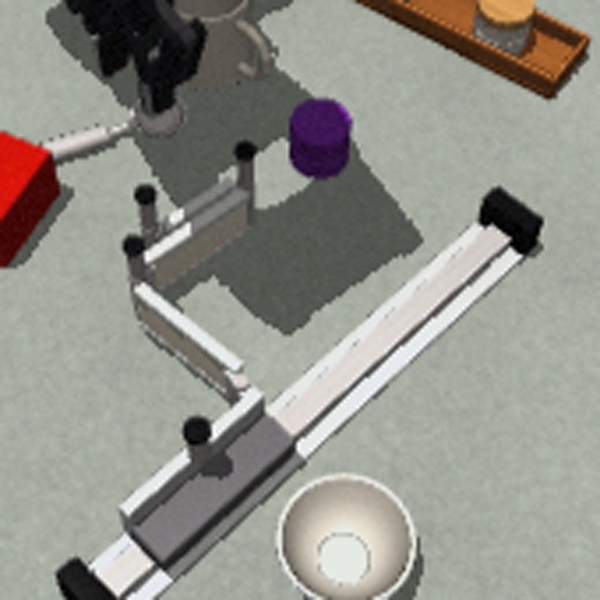

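The wrist view shows the caps of the middle post (273,91), outer post (252,190) and inner post (285,226). The outer leaf looks parallel to the middle leaf. I'll check the post spacing against 47 mm.

```bash
cat >> h.py <<'E'
def dist(P):
    k=list(P)
    for i in range(len(k)):
        for j in range(i): print(k[j],k[i],round(float(np.linalg.norm((P[k[i]]-P[k[j]])[:2])),4),end='; ')
    print()
def ang(P,a,b): d=P[b]-P[a]; return np.degrees(np.arctan2(d[1],d[0])).round(1)
E
python3 - <<'E'
from h import *
w=np.load('pics/w9.npz'); s=np.load('pics/s9.npz')
P={k:ray(w,*p,.105) for k,p in dict(mp=(273,91),op=(252,190),ip=(285,226)).items()}
Q={k:ray(s,190+p[0]/3.529-.35,130+p[1]/3.529-.35,.105) for k,p in dict(mp=(246,151),op=(146,195),ip=(134,245)).items()}
for X in(P,Q): print({k:v.round(4) for k,v in X.items()}); dist(X); print(ang(X,'mp','ip'),ang(X,'mp','op'))
E
```

```text
{'mp': array([0.5346, 0.0498, 0.105 ]), 'op': array([ 0.5119, -0.0318,  0.105 ]), 'ip': array([ 0.5398, -0.0689,  0.105 ])}
mp op 0.0847; mp ip 0.1189; op ip 0.0464; 
-87.5 -105.5
{'mp': array([0.5361, 0.0499, 0.105 ]), 'op': array([ 0.5126, -0.0335,  0.105 ]), 'ip': array([ 0.5405, -0.0706,  0.105 ])}
mp op 0.0867; mp ip 0.1206; op ip 0.0464; 
-87.9 -105.8
```

The outer leaf is flat: the outer-to-inner post distance is 46.4 mm and the angle 18°, against the nominal 17.7°. The middle leaf opened a little, which does no harm. Next I'll sweep the middle post clockwise about the inner post (0.540, -0.070).

Run:
```python
from h import *
plan((.5353,.0498,.18,.04),(.5353,.0498,.087,.04))
```

```text
t 15.8 grasp pt [ 0.5119 -0.032   0.2368] rot [ 3.1415e+00 -1.1000e-03 -6.9600e-02] gap 0.0428 F [-0.4  0.7 -0.5] q [-0.12  0.3   1.92 -0.    0.91 -0.05]
  travel [0.355, -1.665, 1.136] roll -0.785
  travel [0.353, -1.666, 2.996] roll -0.785
```

carry_out([
  [0.2,-0.9,0],
  [0.36,-1.66,0.6],
  [0.36,-1.66,1.0],
  [0.36,-1.66,1.0],
  [0.36,-1.66,2.0],
  [0.36,-1.66,2.98],
  [0.36,-1.66,2.98],
  [0.36,-1.66,2.98],
  [0.36,-1.66,2.98],
  [0.36,-1.66,2.98],
], roll=[-0.4,-0.79,-0.79,-0.79,-0.79,-0.79,-0.79,-0.79,-0.79,-0.79], gripper=[0,0,0,0,0,0,0.55,0.55,0.55,0.55])

```text
time: 17.05
eef_pos: [0.536, 0.0495, 0.2437]
tool_rot: [3.142, -0.002, 0.041]
wrist_force: [-0.7, -0.1, 0.8]
finger_gap: 0.019
```

Run:
```python
from h import *
zoom(shot('scene','s10.png'),'s10z.png',190,130,360,300)
arc((.540,-.070),.120,[87,78,69,60,51,42,33,24,18,12],.003,.087,0,-1)
```

```text
zoom f 3.529 off 190 130
t 17.1 grasp pt [0.5362 0.0496 0.0887] rot [ 3.1416e+00 -1.9000e-03  4.0800e-02] gap 0.0192 F [ 0.3 -0.9 -0.8] q [ 0.04  0.55  1.99 -0.    0.6  -0.  ]
  travel [0.268, 0.008, 0.034] roll 0.667
  travel [0.637, 0.082, 0.035] roll 1.792
  travel [0.991, 0.213, 0.036] roll 2.917
  travel [1.319, 0.397, 0.036] roll 4.042
  travel [1.615, 0.63, 0.037] roll 5.167
  travel [1.871, 0.907, 0.037] roll 6.292
  travel [2.08, 1.22, 0.038] roll 7.417
  travel [2.238, 1.562, 0.038] roll 8.542
  travel [2.312, 1.802, 0.038] roll 9.292
  travel [2.361, 2.049, 0.038] roll 10.042
```

View pics/s10z.png

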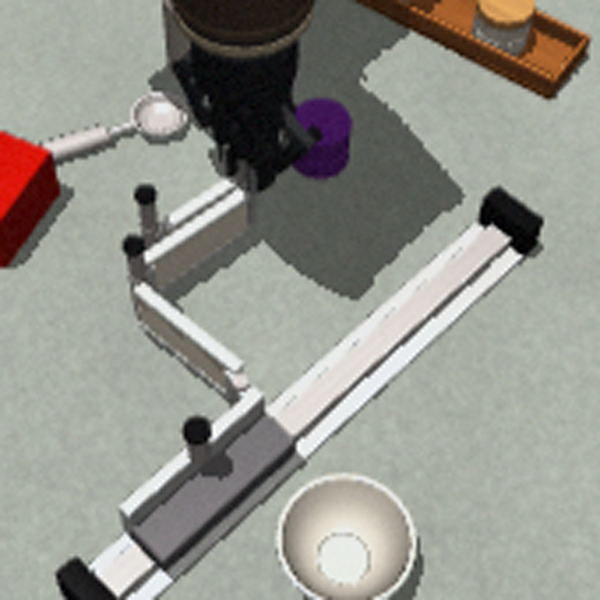

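The post is caged. I'll sweep to about 24° and then check the force.

carry_out([
  [0.27,0.01,0.02],
  [0.64,0.08,0.02],
  [0.99,0.21,0.02],
  [1.32,0.4,0.02],
  [1.62,0.63,0.02],
  [1.87,0.91,0.02],
  [2.08,1.22,0.02],
  [2.24,1.56,0.02],
  [2.24,1.56,0.02],
], roll=[0.67,1.8,2.92,4.04,5.17,6.3,7.42,8.54,8.54], gripper=[0.55,0.55,0.55,0.55,0.55,0.55,0.55,0.55,0.55])

```text
time: 18.23
eef_pos: [0.651, -0.0246, 0.2416]
tool_rot: [-3.141, -0.0, -1.152]
wrist_force: [-1.0, -0.1, 0.1]
finger_gap: 0.0192
```

Run:
```python
from h import *
zoom(shot('scene','s11.png'),'s11z.png',190,130,360,300)
zoom(shot('top','t11.png'),'t11z.png',160,120,380,285)
arc((.540,-.070),.120,[18,12,8,4],.003,.087,0,-1)
```

```text
zoom f 3.529 off 190 130
zoom f 3.636 off 160 120
t 18.32 grasp pt [ 0.6503 -0.0235  0.0867] rot [ 3.1415e+00  1.0000e-04 -1.1481e+00] gap 0.0194 F [-0.3  0.4  0.8] q [-0.08  0.67  1.72  0.    0.75  1.07]
  travel [0.262, 0.013, -0.007] roll 0.777
  travel [0.509, 0.06, -0.007] roll 1.527
  travel [0.67, 0.105, -0.007] roll 2.027
  travel [0.828, 0.161, -0.007] roll 2.527
```

View pics/s11z.png

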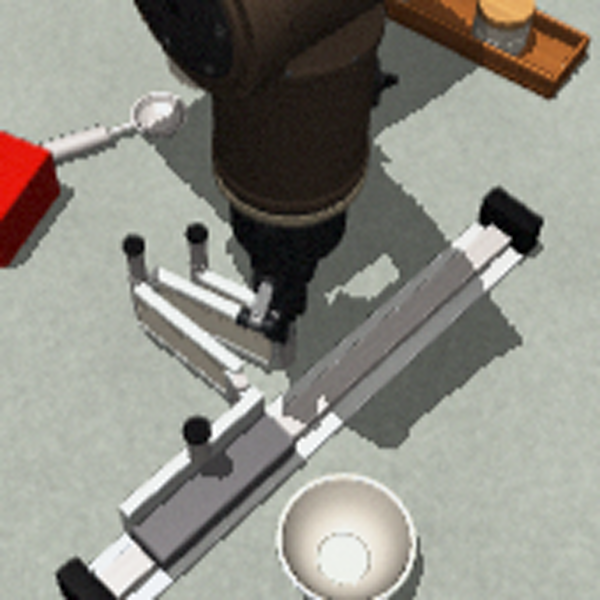

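View pics/t11z.png

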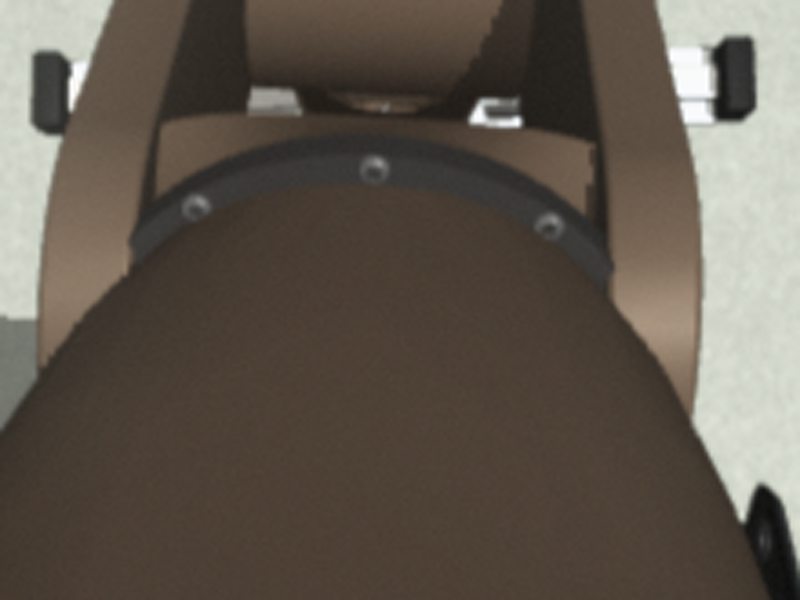

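The scene view shows a wedge still open between the middle and inner leaves at zoom (220,320), so I'll continue.

carry_out([
  [0.13,0.01,0],
  [0.26,0.02,0],
  [0.39,0.04,0],
  [0.51,0.06,0],
  [0.51,0.06,0],
], roll=[0.4,0.8,1.15,1.5,1.5], gripper=[0.55,0.55,0.55,0.55,0.55])

```text
time: 18.95
eef_pos: [0.6579, -0.0478, 0.2413]
tool_rot: [3.141, 0.0, -1.358]
wrist_force: [-0.2, -0.1, -0.1]
finger_gap: 0.0192
```

Run:
```python
from h import *
zoom(shot('scene','s12.png'),'s12z.png',200,180,300,260)
arc((.540,-.070),.120,[8,4,0],.003,.087,0,-1)
```

```text
zoom f 7.5 off 200 180
t 19.0 grasp pt [ 0.6579 -0.0477  0.0866] rot [ 3.1415e+00  1.0000e-04 -1.3577e+00] gap 0.0192 F [ 0.2  1.1 -0.5] q [-0.12  0.68  1.7   0.    0.77  1.24]
  travel [0.172, 0.011, -0.008] roll 0.526
  travel [0.339, 0.033, -0.008] roll 1.026
  travel [0.503, 0.067, -0.008] roll 1.526
```

View pics/s12z.png

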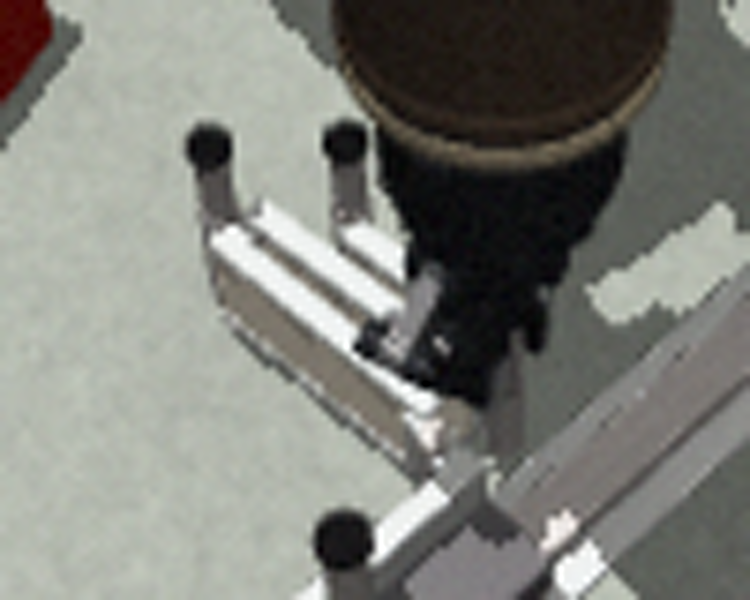

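The leaves are nearly parallel. I'll push a little further and watch the force.

carry_out([
  [0.04,0,0],
  [0.08,0,0],
  [0.12,0.01,0],
  [0.12,0.01,0],
], roll=[0.1,0.2,0.3,0.3], gripper=[0.55,0.55,0.55,0.55])

```text
time: 19.5
eef_pos: [0.6589, -0.0543, 0.2412]
tool_rot: [3.141, 0.0, -1.403]
wrist_force: [-2.1, 4.2, 1.2]
finger_gap: 0.0197
```

Run:
```python
from h import *
zoom(shot('scene','s13.png'),'s13z.png',200,180,300,260)
plan()
```

```text
zoom f 7.5 off 200 180
t 19.55 grasp pt [ 0.6589 -0.0542  0.0865] rot [ 3.1413e+00  2.0000e-04 -1.4028e+00] gap 0.0193 F [-1.2  3.4  1.7] q [-0.13  0.68  1.69  0.    0.77  1.27]
```

View pics/s13z.png

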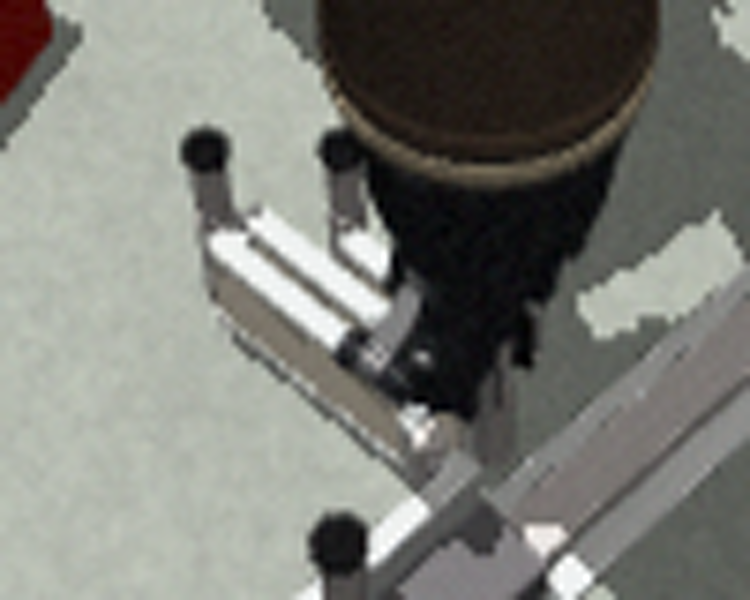

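The contact force rose to about 4 N, so the middle leaf is at its stop. I'll back off, rise and measure.

carry_out([
  [-0.06,0,0],
  [-0.06,0,0],
  [-0.06,0,0],
  [-0.06,0,0],
  [-0.06,0,-1.0],
  [-0.06,0,-2.0],
  [-0.5,1.0,-3.0],
  [-1.0,2.0,-3.0],
  [-1.0,2.5,-3.0],
  [-1.0,2.5,-3.0],
], roll=[0,0,0,0,0,0,0,0,0,0], gripper=[0.55,0.2,0.2,0.2,0.2,0.2,0.2,0.2,0.2,0.2])

```text
time: 20.8
eef_pos: [0.5258, -0.0258, 0.3918]
tool_rot: [-3.142, -0.0, -1.403]
wrist_force: [0.3, -0.1, -0.1]
finger_gap: 0.0342
```

Run:
```python
from h import *
plan()
zoom(shot('scene','s14.png'),'s14z.png',200,160,320,256)
zoom(shot('top','t14.png'),'t14z.png',250,120,370,210)
shot('wrist','w14.png')
```

```text
t 20.8 grasp pt [ 0.5258 -0.0259  0.2371] rot [-3.1415e+00 -1.0000e-04 -1.4029e+00] gap 0.0342 F [ 0.3 -0.1 -0.1] q [-0.11  0.32  1.89 -0.    0.93  1.3 ]
zoom f 6.25 off 200 160
zoom f 6.667 off 250 120
```

View pics/s14z.png

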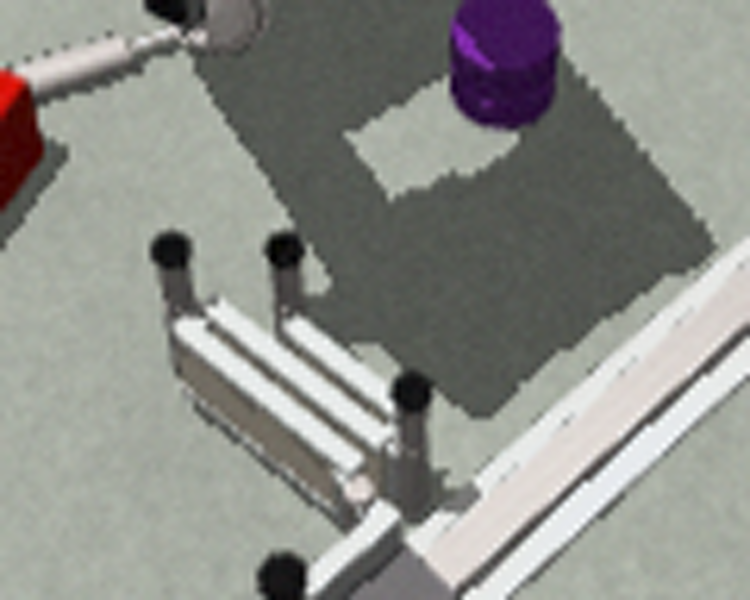

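View pics/w14.png

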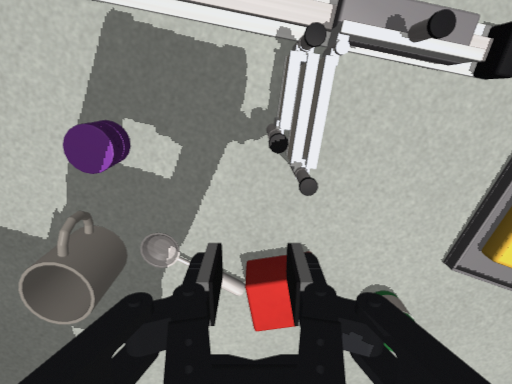

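All three leaves are parallel. The wrist view has the middle post at (315,35), outer post at (278,142), inner post at (308,186), knob at (441,22) and hinge at (343,46).

Run:
```python
from h import *
w=np.load('pics/w14.npz'); s=np.load('pics/s14.npz')
P={k:ray(w,*p,.105) for k,p in dict(mp=(315,35),op=(278,142),ip=(308,186),knob=(441,22)).items()}
P['ih']=ray(w,343,46,.065)
Q={k:ray(s,200+p[0]/6.25-.4,160+p[1]/6.25-.4,z) for k,p,z in (('mp',(411,391),.105),('op',(285,250),.105),('ip',(171,249),.105),('knob',(282,576),.105),('ih',(357,488),.065))}
for X in(P,Q): print({k:v.round(4) for k,v in X.items()}); dist(X); print(ang(X,'ih','ip'),ang(X,'ip','mp'))
```

```text
{'mp': array([ 0.6577, -0.0507,  0.105 ]), 'op': array([ 0.5745, -0.0387,  0.105 ]), 'ip': array([ 0.541 , -0.0721,  0.105 ]), 'knob': array([ 0.6817, -0.1408,  0.105 ]), 'ih': array([ 0.6606, -0.083 ,  0.065 ])}
mp op 0.0841; mp ip 0.1187; op ip 0.0473; mp knob 0.0932; op knob 0.148; ip knob 0.1566; mp ih 0.0324; op ih 0.0969; ip ih 0.1201; knob ih 0.0615; 
174.8 10.4
{'mp': array([ 0.6589, -0.0512,  0.105 ]), 'op': array([ 0.5741, -0.0396,  0.105 ]), 'ip': array([ 0.5401, -0.0726,  0.105 ]), 'knob': array([ 0.6812, -0.1427,  0.105 ]), 'ih': array([ 0.6588, -0.0821,  0.065 ])}
mp op 0.0856; mp ip 0.1208; op ip 0.0474; mp knob 0.0942; op knob 0.1486; ip knob 0.1576; mp ih 0.0309; op ih 0.0947; ip ih 0.119; knob ih 0.0647; 
175.5 10.2
```

The middle leaf is flat and the spacings match. I'll now cage the inner post at (0.5405, -0.0724) and swing it anticlockwise about the hinge at (0.6597, -0.0825).

Run:
```python
from h import *
plan((.5405,-.0724,.18,-1.655),(.5405,-.0724,.087,-1.655))
```

```text
t 20.95 grasp pt [ 0.5284 -0.026   0.2367] rot [-3.1407e+00 -3.0000e-04 -1.4030e+00] gap 0.0339 F [0.3 0.8 0.3] q [-0.11  0.33  1.89 -0.    0.93  1.3 ]
  travel [0.955, -0.086, 1.134] roll 1.804
  travel [0.954, -0.084, 2.994] roll 1.804
```

carry_out([
  [0.5,-0.05,0.5],
  [0.96,-0.08,1.0],
  [0.96,-0.08,1.0],
  [0.96,-0.08,1.0],
  [0.96,-0.08,1.0],
], roll=[0.9,1.8,1.8,1.8,1.8], gripper=[0.2,0.2,0.2,0.2,0.2])

```text
time: 21.58
eef_pos: [0.5397, -0.0721, 0.3418]
tool_rot: [-3.141, -0.0, -1.653]
wrist_force: [0.6, 0.5, -0.4]
finger_gap: 0.034
```

Run:
```python
from h import *
plan((.5405,-.0724,.087,-1.655))
```

```text
t 21.57 grasp pt [ 0.5399 -0.0721  0.1871] rot [-3.1406 -0.     -1.6526] gap 0.034 F [ 0.6  0.5 -0.4] q [-0.19  0.41  1.9   0.    0.83  1.46]
  travel [0.005, -0.014, 2.003] roll 0.017
```

carry_out([
  [0,0,1.0],
  [0,0,1.9],
  [0,0,2.0],
  [0,0,2.0],
  [0,0,2.0],
  [0,0,2.0],
], roll=[0,0,0,0,0,0], gripper=[0.2,0.2,0.2,0.55,0.55,0.55])

```text
time: 22.32
eef_pos: [0.5399, -0.0726, 0.2426]
tool_rot: [-3.139, -0.0, -1.654]
wrist_force: [-0.1, 0.0, -0.1]
finger_gap: 0.0191
```

Run:
```python
from h import *
zoom(shot('scene','s15.png'),'s15z.png',200,160,320,256)
arc((.6597,-.0825),.120,[182,192,202,212,222,232,242,250],.003,.087,0,1)
```

```text
zoom f 6.25 off 200 160
t 22.38 grasp pt [ 0.54   -0.0727  0.0876] rot [-3.1398e+00 -2.0000e-04 -1.6542e+00] gap 0.0191 F [ 0.3 -0.5 -0.4] q [-0.19  0.56  1.98  0.    0.61  1.46]
  travel [0.34, -0.031, 0.013] roll -0.847
  travel [0.748, -0.127, 0.013] roll -2.097
  travel [1.132, -0.292, 0.013] roll -3.347
  travel [1.482, -0.521, 0.014] roll -4.597
  travel [1.787, -0.808, 0.014] roll -5.847
  travel [2.038, -1.143, 0.015] roll -7.097
  travel [2.227, -1.516, 0.016] roll -8.347
  travel [2.329, -1.835, 0.016] roll -9.347
```

View pics/s15z.png

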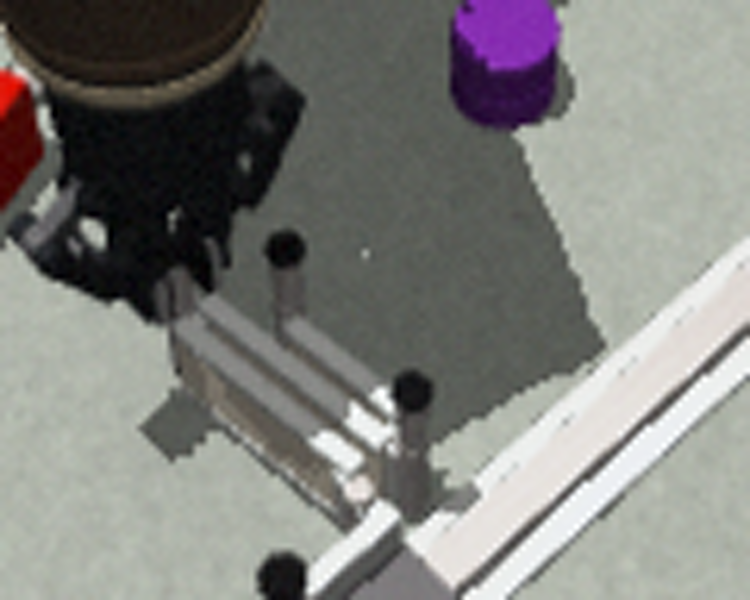

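The inner post is caged. Now the sweep to 242°.

carry_out([
  [0.34,-0.03,0.01],
  [0.75,-0.13,0.01],
  [1.13,-0.29,0.01],
  [1.48,-0.52,0.01],
  [1.79,-0.81,0.01],
  [2.04,-1.14,0.01],
  [2.23,-1.52,0.01],
  [2.23,-1.52,0.01],
], roll=[-0.85,-2.1,-3.35,-4.6,-5.85,-7.1,-8.35,-8.35], gripper=[0.55,0.55,0.55,0.55,0.55,0.55,0.55,0.55])

```text
time: 23.38
eef_pos: [0.6065, -0.1906, 0.2411]
tool_rot: [-3.141, -0.001, -0.49]
wrist_force: [-0.5, -0.7, 0.3]
finger_gap: 0.0193
```

Run:
```python
from h import *
zoom(shot('scene','s16.png'),'s16z.png',190,180,320,284)
arc((.6597,-.0825),.120,[246,250,254,258,262],.003,.087,0,1)
```

```text
zoom f 5.769 off 190 180
t 23.43 grasp pt [ 0.6058 -0.1901  0.0862] rot [-3.1415e+00 -4.0000e-04 -4.9270e-01] gap 0.019 F [-0.6 -0.5  0.2] q [-0.35  0.65  1.76  0.    0.73  0.14]
  travel [0.171, -0.016, -0.016] roll -0.529
  travel [0.337, -0.039, -0.016] roll -1.029
  travel [0.501, -0.073, -0.016] roll -1.529
  travel [0.662, -0.118, -0.015] roll -2.029
  travel [0.82, -0.174, -0.015] roll -2.529
```

View pics/s16z.png

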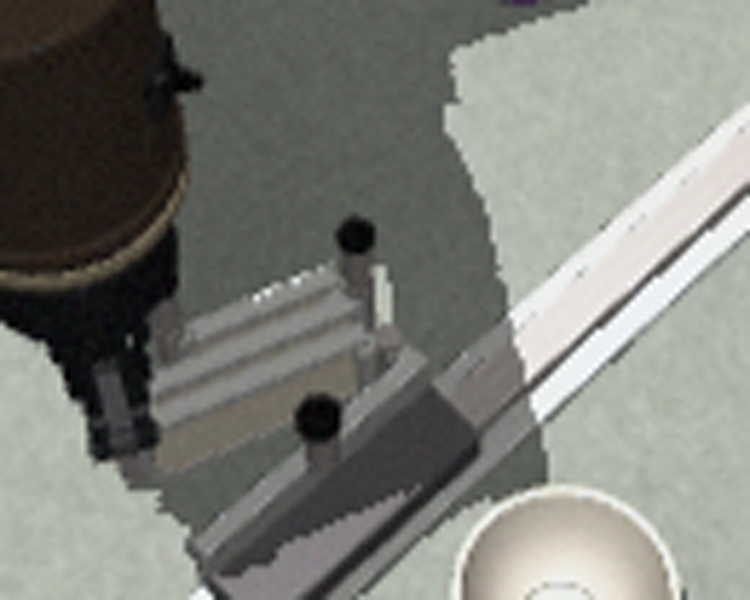

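About 20° is left. I'll continue to 256°.

carry_out([
  [0.17,-0.01,-0.01],
  [0.34,-0.04,-0.01],
  [0.5,-0.07,-0.01],
  [0.58,-0.1,-0.01],
  [0.58,-0.1,-0.01],
], roll=[-0.53,-1.03,-1.53,-1.8,-1.8], gripper=[0.55,0.55,0.55,0.55,0.55])

```text
time: 24.05
eef_pos: [0.6335, -0.1988, 0.2412]
tool_rot: [-3.142, 0.0, -0.239]
wrist_force: [-1.0, -0.4, -0.9]
finger_gap: 0.0193
```

Run:
```python
from h import *
zoom(shot('scene','s17.png'),'s17z.png',190,180,320,284)
arc((.6597,-.0825),.120,[258,260,262,264,268],.003,.087,0,1)
```

```text
zoom f 5.769 off 190 180
t 24.1 grasp pt [ 0.6334 -0.1988  0.0865] rot [-3.1415e+00  1.0000e-04 -2.3940e-01] gap 0.0194 F [-0.8  0.4 -0.6] q [-0.35  0.68  1.69  0.    0.77 -0.11]
  travel [0.09, 0.012, -0.01] roll -0.214
  travel [0.173, 0.006, -0.01] roll -0.464
  travel [0.257, -0.003, -0.01] roll -0.714
  travel [0.34, -0.015, -0.01] roll -0.964
  travel [0.504, -0.047, -0.01] roll -1.464
```

View pics/s17z.png

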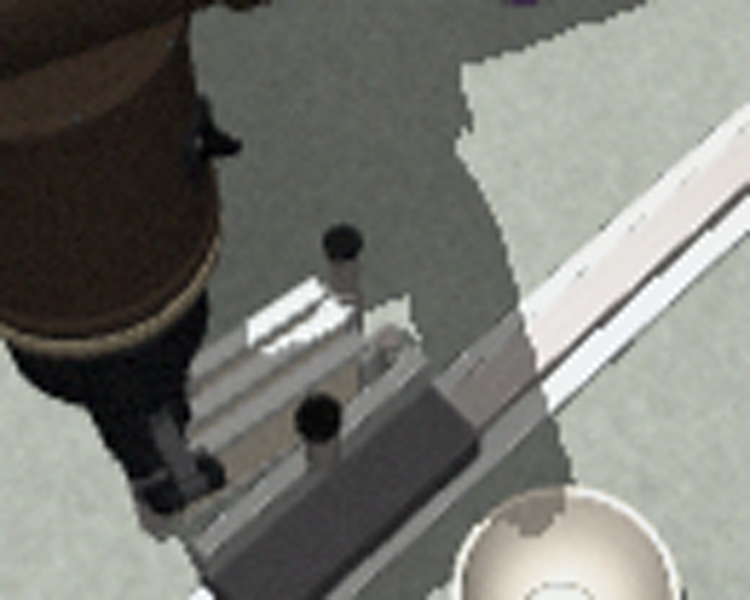

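carry_out([
  [0.09,0.01,0],
  [0.17,0.01,0],
  [0.25,0,0],
  [0.25,0,0],
], roll=[-0.21,-0.46,-0.7,-0.7], gripper=[0.55,0.55,0.55,0.55])

```text
time: 24.6
eef_pos: [0.6461, -0.2021, 0.2411]
tool_rot: [-3.142, 0.0, -0.138]
wrist_force: [-2.8, 3.1, 0.8]
finger_gap: 0.0192
```

Run:
```python
from h import *
zoom(shot('scene','s18.png'),'s18z.png',190,180,320,284)
arc((.6597,-.0825),.120,[264,266,268,270],.003,.087,0,1)
```

```text
zoom f 5.769 off 190 180
t 24.65 grasp pt [ 0.6461 -0.2021  0.0864] rot [-3.1415e+00  1.0000e-04 -1.3860e-01] gap 0.0193 F [-2.5  2.1  1.2] q [-0.35  0.7   1.65  0.    0.79 -0.21]
  travel [0.081, -0.009, -0.012] roll -0.242
  travel [0.164, -0.016, -0.012] roll -0.492
  travel [0.248, -0.025, -0.012] roll -0.742
  travel [0.331, -0.037, -0.012] roll -0.992
```

View pics/s18z.png

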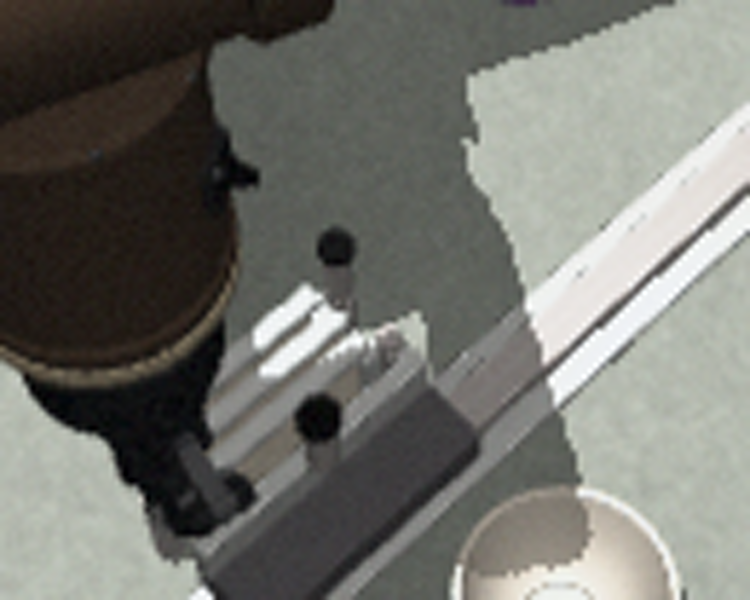

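carry_out([
  [0.08,-0.01,0],
  [0.16,-0.01,0],
  [0.16,-0.01,0],
  [0.16,-0.01,0],
], roll=[-0.24,-0.49,-0.49,-0.49], gripper=[0.55,0.55,0.55,0.55])

```text
time: 25.15
eef_pos: [0.6493, -0.2022, 0.2405]
tool_rot: [-3.139, 0.013, -0.07]
wrist_force: [-40.6, 3.9, 26.8]
finger_gap: 0.019
```

Run:
```python
from h import *
plan()
zoom(shot('scene','s19.png'),'s19z.png',190,180,320,284)
```

```text
t 25.15 grasp pt [ 0.6474 -0.2017  0.0858] rot [-3.1395  0.0127 -0.0701] gap 0.019 F [-40.6   3.9  26.8] q [-0.35  0.7   1.64 -0.    0.81 -0.27]
zoom f 5.769 off 190 180
```

View pics/s19z.png

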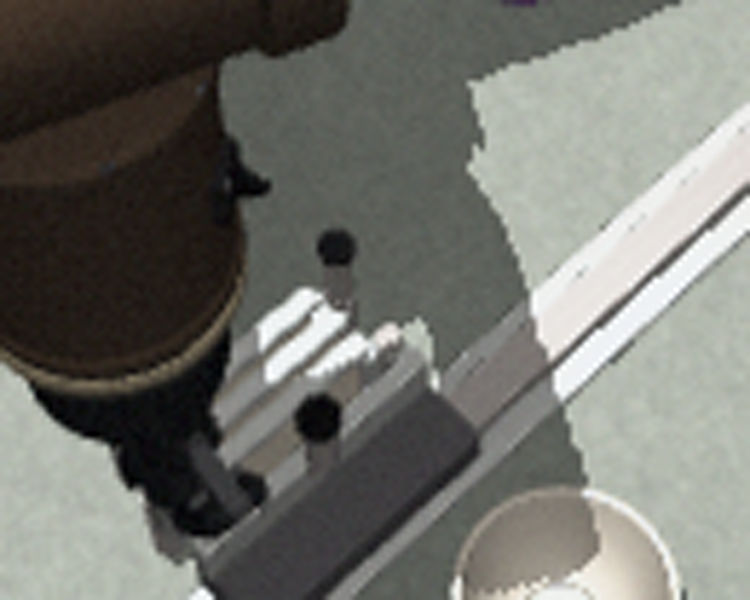

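The force jumped to 40 N, so the fold is at its stop. I'll back off, open, rise and measure.

carry_out([
  [-0.15,0,0],
  [-0.2,0,0],
  [-0.2,0,0],
  [-0.2,0,0],
  [-0.2,0,-1.0],
  [-0.2,0,-2.0],
  [-1.0,0,-3.0],
  [-1.8,0,-3.0],
  [-2.0,0,-3.0],
  [-2.0,0,-3.0],
], roll=[0,0,0,0,0,0,0,0,0,0], gripper=[0.55,0.3,0.3,0.3,0.3,0.3,0.3,0.3,0.3,0.3])

```text
time: 26.45
eef_pos: [0.5543, -0.1958, 0.3913]
tool_rot: [3.142, -0.001, -0.071]
wrist_force: [1.2, 0.7, -0.6]
finger_gap: 0.0298
```

Run:
```python
from h import *
plan()
zoom(shot('scene','s20.png'),'s20z.png',200,190,320,286)
shot('wrist','w20.png')
```

```text
t 26.45 grasp pt [ 0.5544 -0.1958  0.2366] rot [ 3.1415e+00 -5.0000e-04 -7.1100e-02] gap 0.0298 F [ 1.2  0.7 -0.6] q [-0.39  0.41  1.76  0.    0.98 -0.32]
zoom f 6.25 off 200 190
```

View pics/s20z.png

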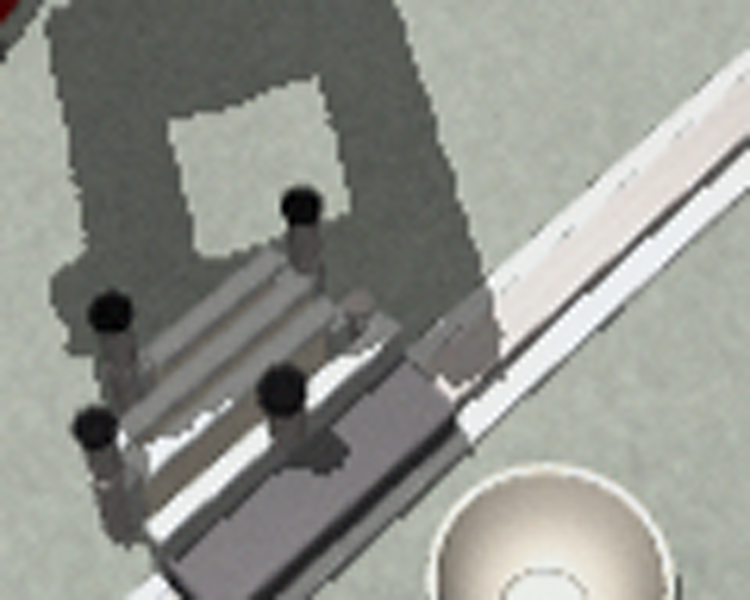

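View pics/w20.png

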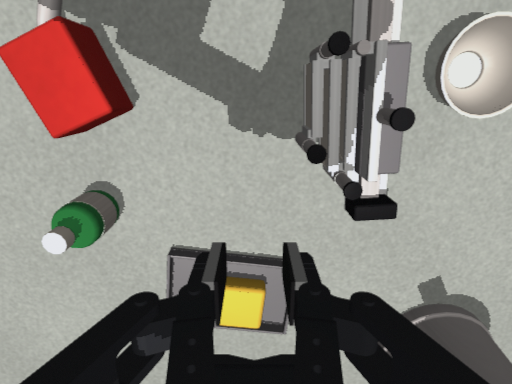

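Run:
```python
from h import *
w=np.load('pics/w20.npz'); s=np.load('pics/s20.npz')
P={k:ray(w,*p,.105) for k,p in dict(mp=(339,43),op=(316,153),ip=(349,188),knob=(402,118)).items()}
Q={k:ray(s,200+p[0]/6.25-.4,190+p[1]/6.25-.4,z) for k,p,z in (('mp',(302,207),.105),('op',(110,314),.105),('ip',(95,429),.105),('knob',(282,391),.105),('ih',(357,305),.065))}
for X in(P,Q): print({k:v.round(4) for k,v in X.items()}); dist(X); print(ang(X,'mp','ip'),ang(X,'mp','op'))
print(ang(Q,'ih','ip'))
zoom(w,'w20z.png',290,20,430,220)
zoom(s,'s20y.png',205,210,275,285)
# rail direction
t=np.load('pics/top0.npz'); a=ray(t,173,145,.02);b=ray(t,364,141,.02); print('rail',a,b,np.degrees(np.arctan2(*(b-a)[[1,0]])))
```

```text
{'mp': array([ 0.6277, -0.0832,  0.105 ]), 'op': array([ 0.61  , -0.1659,  0.105 ]), 'ip': array([ 0.6388, -0.1991,  0.105 ]), 'knob': array([ 0.68  , -0.1421,  0.105 ])}
mp op 0.0846; mp ip 0.1165; op ip 0.0439; mp knob 0.0787; op knob 0.0739; ip knob 0.0703; 
-84.5 -102.1
{'mp': array([ 0.6294, -0.0827,  0.105 ]), 'op': array([ 0.6115, -0.1677,  0.105 ]), 'ip': array([ 0.6439, -0.2031,  0.105 ]), 'knob': array([ 0.682 , -0.1434,  0.105 ]), 'ih': array([ 0.6602, -0.0835,  0.065 ])}
mp op 0.0868; mp ip 0.1212; op ip 0.048; mp knob 0.0803; op knob 0.0746; ip knob 0.0708; mp ih 0.0309; op ih 0.0973; ip ih 0.1207; knob ih 0.0637; 
-83.1 -101.9
-97.8
zoom f 3.0 off 290 20
zoom f 8.0 off 205 210
rail [0.69745038 0.20009337 0.02      ] [ 0.69251843 -0.25978474  0.02      ] -90.61444385963797
```

View pics/w20z.png

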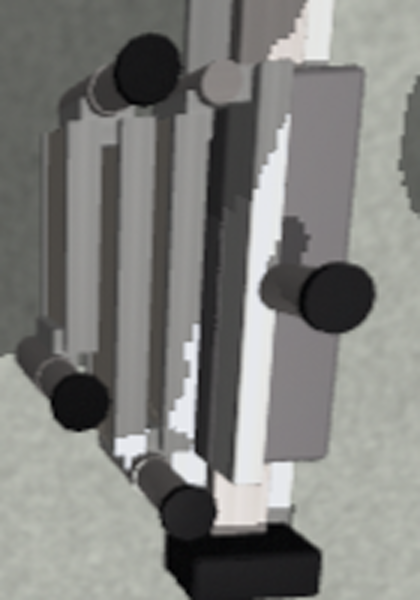

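View pics/s20y.png

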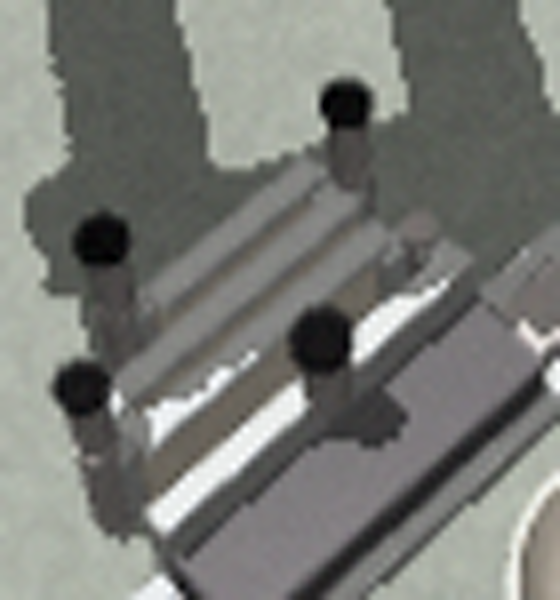

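Run:
```python
from h import *
w=np.load('pics/w20.npz')
for n,a,b in(('plateR',(290,70),(265,462)),('plate',(257,70),(234,478)),('inner',(190,112),(178,438)),('middle',(137,115),(130,435)),('outer',(83,122),(80,350))):
    p,q=[ray(w,290+u/3-.3,20+v/3-.3,.064) for u,v in(a,b)]; print(n,p.round(3),q.round(3),np.degrees(np.arctan2(*(q-p)[[1,0]])).round(1))
```

```text
plateR [ 0.68  -0.082  0.064] [ 0.68  -0.2    0.064] -90.0
plate [ 0.67  -0.081  0.064] [ 0.67  -0.205  0.064] -90.2
inner [ 0.651 -0.091  0.064] [ 0.651 -0.19   0.064] -90.3
middle [ 0.635 -0.09   0.064] [ 0.635 -0.188  0.064] -90.4
outer [ 0.619 -0.091  0.064] [ 0.618 -0.158  0.064] -91.0
```

All four top edges lie at -90.0 to -91.0°, so the stack is flat. Next I'll cage the knob, jaws along y, and slide the carriage.

Run:
```python
from h import *
plan((.681,-.1425,.187,-1.575))
```

```text
t 26.55 grasp pt [ 0.5552 -0.1958  0.2362] rot [ 3.1416e+00 -4.0000e-04 -7.0800e-02] gap 0.0296 F [0.5 0.3 0.1] q [-0.39  0.41  1.76  0.    0.98 -0.32]
  travel [2.434, -1.242, 0.985] roll 10.773
```

carry_out([
  [0.5,-0.3,0],
  [1.0,-0.6,0],
  [1.5,-0.9,0.3],
  [2.0,-1.2,0.6],
  [2.43,-1.24,1.0],
  [2.43,-1.24,1.0],
  [2.43,-1.24,1.0],
  [2.43,-1.24,1.0],
  [2.43,-1.24,1.0],
  [2.43,-1.24,1.0],
], roll=[1.3,2.6,3.9,5.2,6.5,7.8,9.1,10.4,10.77,10.77], gripper=[0.2,0.2,0.2,0.2,0.2,0.2,0.2,0.2,0.2,0.2])

```text
time: 27.8
eef_pos: [0.6806, -0.1422, 0.3403]
tool_rot: [3.141, 0.0, -1.574]
wrist_force: [0.2, 0.0, -0.7]
finger_gap: 0.0342
```

Run:
```python
from h import *
shot('wrist','w21.png')
plan((.681,-.1425,.087,-1.575))
```

```text
t 27.85 grasp pt [ 0.6803 -0.1423  0.1858] rot [ 3.1411e+00  2.0000e-04 -1.5730e+00] gap 0.0343 F [-0.3  0.8 -0. ] q [-0.25  0.6   1.54  0.    0.99  1.32]
  travel [0.005, -0.013, 1.975] roll 0.015
```

View pics/w21.png

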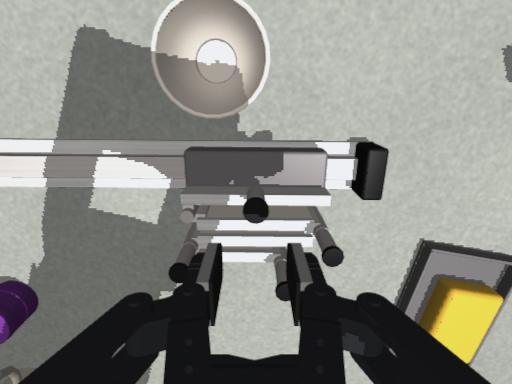

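The knob cap is at (256,207), centred between the fingers, and the leaf stack sits behind it. I'll go down and cage it.

carry_out([
  [0,0,1.0],
  [0,0,1.9],
  [0,0,1.97],
  [0,0,1.97],
  [0,0,1.97],
  [0,0,1.97],
], roll=[0,0,0,0,0,0], gripper=[0.2,0.2,0.2,0.52,0.52,0.52])

```text
time: 28.6
eef_pos: [0.6803, -0.1425, 0.2444]
tool_rot: [-3.139, -0.001, -1.574]
wrist_force: [0.3, -0.6, -0.7]
finger_gap: 0.0206
```

Run:
```python
from h import *
c=np.load('pics/w21.npz'); print(ray(c,256,207,.105))
plan((.682,-.0425,.087,-1.57),(.6835,.10,.087,-1.57))
```

```text
[ 0.68569167 -0.14376049  0.105     ]
t 28.6 grasp pt [ 0.6806 -0.1426  0.0897] rot [-3.1393e+00 -6.0000e-04 -1.5744e+00] gap 0.0206 F [ 0.3 -0.6 -0.7] q [-0.25  0.71  1.61  0.    0.82  1.32]
  travel [-2.0, -0.027, 0.052] roll -0.032
  travel [-4.85, -0.047, 0.05] roll -0.032
```

carry_out([
  [-0.1,0,0.02],
  [-0.3,0,0.02],
  [-0.55,0,0.02],
  [-0.8,0,0.02],
  [-1.05,-0.01,0.02],
  [-1.3,-0.01,0.02],
  [-1.55,-0.02,0.02],
  [-1.8,-0.02,0.02],
  [-2.0,-0.02,0.02],
  [-2.0,-0.02,0.02],
], roll=[0,0,0,0,0,0,0,0,0,0], gripper=[0.52,0.52,0.52,0.52,0.52,0.52,0.52,0.52,0.52,0.52])

```text
time: 29.85
eef_pos: [0.6811, -0.0416, 0.242]
tool_rot: [-3.141, 0.0, -1.574]
wrist_force: [0.3, 0.3, 0.6]
finger_gap: 0.0203
```

Run:
```python
from h import *
plan((.6835,.10,.087,-1.57))
zoom(shot('scene','s22.png'),'s22z.png',190,130,360,300)
```

```text
t 29.85 grasp pt [ 0.6812 -0.0416  0.0873] rot [-3.1413e+00  2.0000e-04 -1.5738e+00] gap 0.0203 F [0.3 0.3 0.6] q [-0.11  0.7   1.64  0.    0.8   1.47]
  travel [-2.832, -0.039, 0.006] roll -0.028
zoom f 3.529 off 190 130
```

View pics/s22z.png

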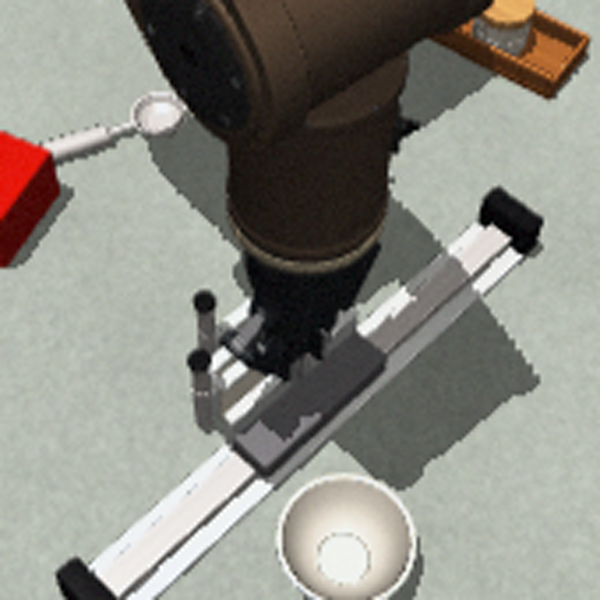

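The carriage slides with the stack still folded. I'll continue.

carry_out([
  [-0.15,0,0],
  [-0.4,0,0],
  [-0.7,-0.01,0],
  [-1.0,-0.01,0],
  [-1.3,-0.02,0],
  [-1.6,-0.02,0],
  [-1.9,-0.03,0],
  [-2.2,-0.03,0],
  [-2.5,-0.04,0],
  [-2.7,-0.04,0],
], roll=[0,0,0,0,0,0,0,0,0,0], gripper=[0.52,0.52,0.52,0.52,0.52,0.52,0.52,0.52,0.52,0.52])

```text
time: 31.15
eef_pos: [0.6832, 0.0927, 0.2416]
tool_rot: [3.14, -0.001, -1.575]
wrist_force: [-2.6, -4.8, 2.4]
finger_gap: 0.0204
```

Run:
```python
from h import *
plan()
zoom(shot('scene','s23.png'),'s23z.png',190,110,360,280)
```

```text
t 31.15 grasp pt [0.683  0.0926 0.0869] rot [ 3.1403e+00 -5.0000e-04 -1.5747e+00] gap 0.0204 F [-2.6 -4.8  2.4] q [ 0.09  0.71  1.62 -0.    0.81  1.67]
zoom f 3.529 off 190 110
```

View pics/s23z.png

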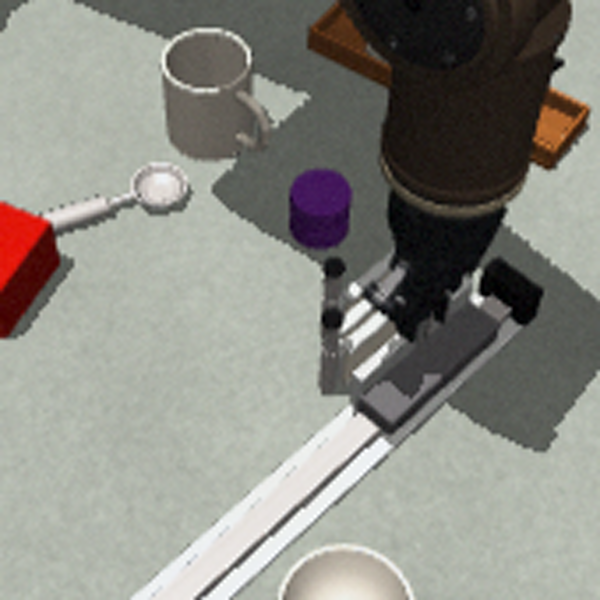

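carry_out([
  [-0.1,0,0],
  [-0.2,0,0],
  [-0.3,0,0],
  [-0.38,0,0],
  [-0.38,0,0],
], roll=[0,0,0,0,0], gripper=[0.52,0.52,0.52,0.52,0.52])

```text
time: 31.82
eef_pos: [0.6836, 0.1114, 0.2416]
tool_rot: [3.141, -0.0, -1.575]
wrist_force: [-1.6, -1.8, -0.2]
finger_gap: 0.0205
```

Run:
```python
from h import *
plan()
zoom(shot('scene','s24.png'),'s24z.png',270,160,360,235)
```

```text
t 31.82 grasp pt [0.6836 0.1114 0.0869] rot [ 3.1412 -0.     -1.5748] gap 0.0205 F [-1.6 -1.8 -0.2] q [0.12 0.71 1.61 0.   0.81 1.69]
zoom f 8.0 off 270 160
```

View pics/s24z.png

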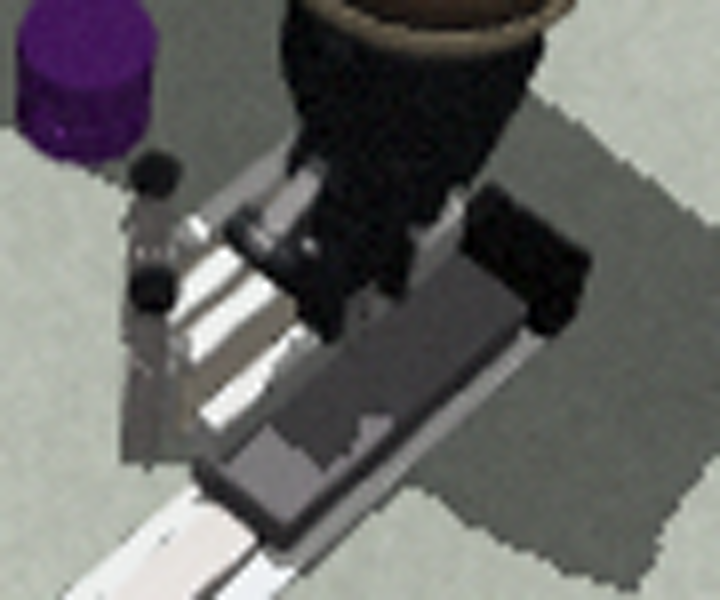

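carry_out([
  [-0.06,0,0],
  [-0.12,0,0],
  [-0.12,0,0],
], roll=[0,0,0], gripper=[0.52,0.52,0.52])

```text
time: 32.25
eef_pos: [0.6837, 0.1175, 0.2415]
tool_rot: [3.141, -0.0, -1.575]
wrist_force: [-0.6, -2.6, -1.0]
finger_gap: 0.021
```

carry_out([
  [-0.06,0,0],
  [-0.12,0,0],
  [-0.12,0,0],
], roll=[0,0,0], gripper=[0.52,0.52,0.52])

```text
time: 32.62
eef_pos: [0.6837, 0.1236, 0.2416]
tool_rot: [3.141, 0.0, -1.575]
wrist_force: [-1.2, -2.5, -2.3]
finger_gap: 0.0205
```

carry_out([
  [-0.05,0,0],
  [-0.1,0,0],
  [-0.1,0,0],
], roll=[0,0,0], gripper=[0.52,0.52,0.52])

```text
time: 33.0
eef_pos: [0.6838, 0.1256, 0.2416]
tool_rot: [3.141, -0.004, -1.574]
wrist_force: [0.2, -33.4, 1.4]
finger_gap: 0.0208
```

Run:
```python
from h import *
plan()
zoom(shot('scene','s25.png'),'s25z.png',270,160,360,235)
```

```text
t 33.0 grasp pt [0.6837 0.1249 0.0869] rot [ 3.1408 -0.0039 -1.5744] gap 0.0208 F [  0.2 -33.4   1.4] q [ 0.14  0.72  1.61 -0.01  0.82  1.72]
zoom f 8.0 off 270 160
```

View pics/s25z.png

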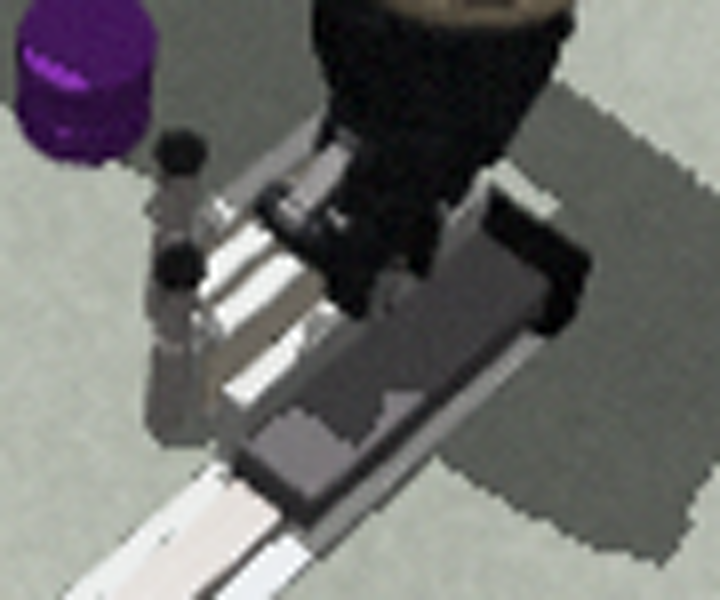

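The force reached 33 N along y and the carriage butts the stop. I'll relieve it without dragging the carriage, open and rise away.

carry_out([
  [0.08,0,0],
  [0.08,0,0],
  [0.08,0,0],
  [0.08,0,0],
  [0.08,0,-1.0],
  [0.08,0,-2.0],
  [0.08,0,-3.0],
  [1.0,1.5,-3.0],
  [1.8,2.5,-3.0],
  [2.0,3.0,-3.0],
], roll=[0,0,0,0,0,0,0,0,0,0], gripper=[0.3,0.1,0.1,0.1,0.1,0.1,0.1,0.1,0.1,0.1])

```text
time: 34.3
eef_pos: [0.5315, 0.0284, 0.3919]
tool_rot: [-3.141, -0.0, -1.574]
wrist_force: [0.6, -0.3, 0.7]
finger_gap: 0.0386
```

carry_out([
  [1.0,0,0],
  [2.0,0,0],
  [3.0,0,0],
  [4.0,0,0],
  [4.0,0,0],
], roll=[0,0,0,0,0], gripper=[0,0,0,0,0])

```text
time: 34.92
eef_pos: [0.5326, -0.1736, 0.3917]
tool_rot: [-3.141, -0.001, -1.578]
wrist_force: [1.4, 0.0, 0.3]
finger_gap: 0.0428
```

Run:
```python
from h import *
plan()
s=shot('scene','s26.png'); zoom(s,'s26z.png',230,90,370,230)
t=shot('top','t26.png'); zoom(t,'t26z.png',70,110,310,290)
for n,c in(('s',s),('t',t)):
    for j in jars(c,.053): print(n,j)
```

```text
t 34.92 grasp pt [ 0.5327 -0.1737  0.237 ] rot [-3.1410e+00 -6.0000e-04 -1.5778e+00] gap 0.0428 F [1.4 0.  0.3] q [-0.37  0.37  1.82 -0.    0.95  1.21]
zoom f 4.286 off 230 90
zoom f 3.333 off 70 110
s (array([505.2,  44.3]), np.int32(191), array([0.7377, 1.2284, 0.053 ]))
s (array([301.6, 114.9]), np.int32(128), array([0.4315, 0.3517, 0.053 ]))
s (array([332.9, 130.2]), np.int32(139), array([0.5503, 0.3679, 0.053 ]))
s (array([316.4, 131.6]), np.int32(123), array([0.5166, 0.3259, 0.053 ]))
s (array([345.4, 145. ]), np.int32(88), array([0.6181, 0.3439, 0.053 ]))
t (array([103.2, 188.7]), np.int32(413), array([0.592 , 0.3568, 0.053 ]))
t (array([105.3, 205.5]), np.int32(73), array([0.5526, 0.3513, 0.053 ]))
t (array([108.3, 232.6]), np.int32(786), array([0.4899, 0.3436, 0.053 ]))
t (array([113.3, 274.9]), np.int32(373), array([0.3937, 0.3312, 0.053 ]))
```

View pics/s26z.png

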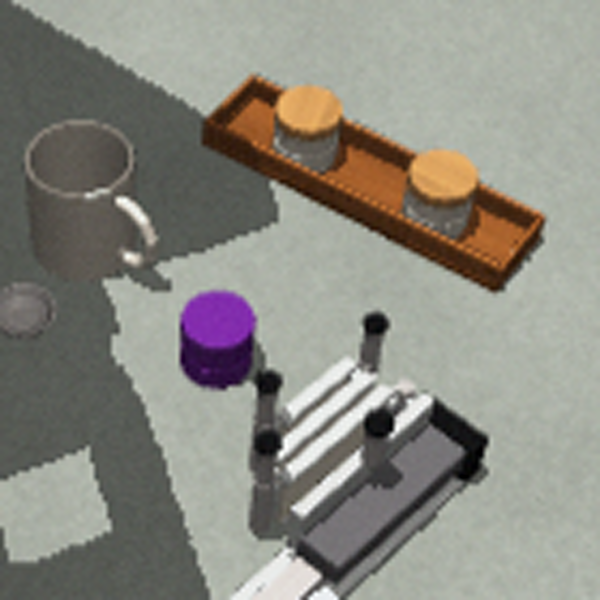

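View pics/t26z.png

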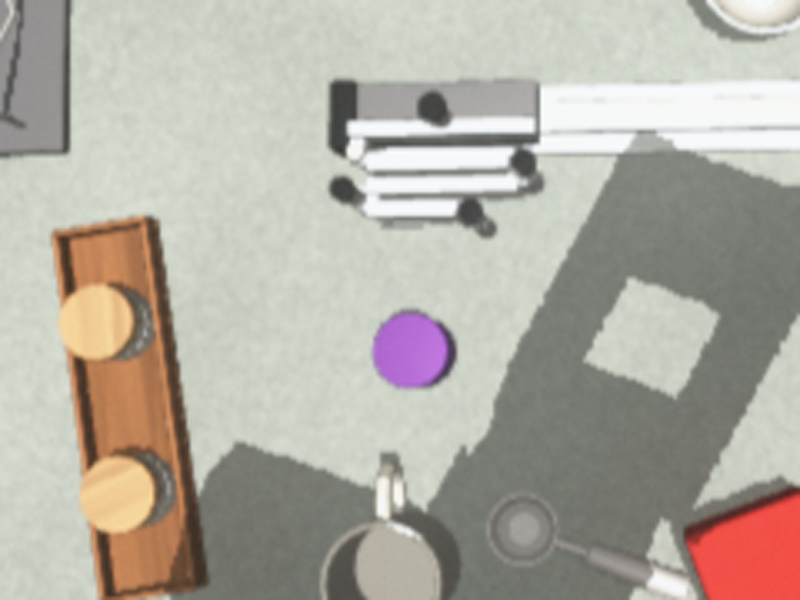

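Run:
```python
from h import *
t=np.load('pics/t26.npz'); s=np.load('pics/s26.npz')
P={k:ray(t,70+p[0]/3.333-.35,110+p[1]/3.333-.35,z) for k,p,z in(('mp',(343,190),.105),('op',(470,212),.105),('ip',(522,161),.105),('knob',(432,106),.105),('ih',(356,149),.065))}
Q={k:ray(s,230+p[0]/4.286-.4,90+p[1]/4.286-.4,z) for k,p,z in(('mp',(375,324),.105),('op',(268,382),.105),('ip',(267,443),.105),('knob',(379,425),.105),('ih',(404,386),.065))}
for X in(P,Q):
    print({k:v.round(4) for k,v in X.items()}); dist(X); print('outer',ang(X,'mp','ip')-ang(X,'mp','op')-17.7,'middle', ang(X,'ip','mp')-ang(X,'ip','ih')-15.3, 'ih-ip',ang(X,'ih','ip'))
e=np.array([np.cos(.141),np.sin(.141)]);n=np.array([-e[1],e[0]]);c0=np.array([.4915,.358])
for nm,c,pts in(('t',t,[(70+95/3.333-.35,110+322/3.333-.35),(70+118/3.333-.35,110+494/3.333-.35)]),('s',s,[(230+444/4.286-.4,90+176/4.286-.4),(230+309/4.286-.4,90+110/4.286-.4)])):
    for p in pts: q=ray(c,*p,.053)[:2]; print(nm,q.round(4),'caddy xy',((q-c0)@e).round(4),((q-c0)@n).round(4))
```

```text
{'mp': array([0.6303, 0.1816, 0.105 ]), 'op': array([0.6133, 0.098 , 0.105 ]), 'ip': array([0.646 , 0.0633, 0.105 ]), 'knob': array([0.6846, 0.1221, 0.105 ]), 'ih': array([0.6653, 0.1817, 0.065 ])}
mp op 0.0853; mp ip 0.1193; op ip 0.0477; mp knob 0.0805; op knob 0.0753; ip knob 0.0704; mp ih 0.0349; op ih 0.0986; ip ih 0.12; knob ih 0.0627; 
outer 1.3000000000000007 middle 1.4000000000000021 ih-ip -99.2
{'mp': array([0.6319, 0.1809, 0.105 ]), 'op': array([0.6146, 0.0968, 0.105 ]), 'ip': array([0.6459, 0.0612, 0.105 ]), 'knob': array([0.6858, 0.12  , 0.105 ]), 'ih': array([0.6617, 0.1825, 0.065 ])}
mp op 0.0859; mp ip 0.1205; op ip 0.0474; mp knob 0.0814; op knob 0.0749; ip knob 0.071; mp ih 0.0299; op ih 0.0978; ip ih 0.1223; knob ih 0.067; 
outer 0.5999999999999979 middle -1.1999999999999922 ih-ip -97.4
t [0.5512 0.3681] caddy xy 0.0606 0.0016
t [0.4325 0.3507] caddy xy -0.0595 0.001
s [0.5523 0.3668] caddy xy 0.0615 0.0002
s [0.4328 0.3504] caddy xy -0.0592 0.0008
```

All checks agree, so I'm handing in.

```bash
python3 -c "
from cell import bot
print(bot.sign_off())"
```

```text
the job is handed in; nothing more can be done
None
```

The job is done and handed in at about 35 s of the 210 s. I got no verdict back, so what follows is from my own last checks.

- **Jars:** Two were present, and both now stand upright in the caddy. They sit at about +60 mm and -59 mm along its length and within 2 mm of its centreline in both camera views. The limits are ±108 mm and ±10 mm.
- **Splash screen:** I folded it outer leaf first, then middle, then inner. The final angles came out at about 0.02 rad for each leaf, against a limit of 0.12. The outer-to-inner post distance was 47.5 mm, close to the 47 mm expected.
- **Carriage:** I slid it until it hit the stop with 33 N, and the pictures show it against the end block. It slipped about 5 mm backwards while I closed the middle leaf, well under the 50 mm allowed.
- **Everything else:** The purple look-alike, mug, spoon, tin and bowl are where they were in the views I took. I did not re-measure the soap and sponge after the slide. At the end the gripper was clear, with its tips about 0.2 m above the counter.

Only two readings stood out:
- **Force peak:** Pressing the inner leaf against its stop took the force at the wrist briefly to about 40 N sideways and 27 N upwards. The 40 N limit applies to the arm and gripper body, and the contact appeared to be at the finger pads.
- **View disagreement:** The two cameras differed by 1–3° on the hinge angles, which is measurement scatter.

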